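# Change the winder's former and fit its sprung guide bars

## Task

Change the former in the wick winder and fit its guide bars: draw the tailstock right back, slide the old former off the headstock's centre and lay it on the slate block, then lay the new former on the bed's rests and slide the tailstock up until both centres are firmly in its ends. Fit every sprung guide bar on the table into a bay of its own in the wooden stand: press its sprung pin in against the tall board, lower it between the boards and let it spring out so that stub and pin sit in the facing recesses. Do not push the spool, tape or candles about.

Things in the scene. Friction and masses are not known exactly. Their poses are not given: they have to be found in the camera images.
- guide_stand: Fixed wooden stand, base 116 x 188 x 12 mm, origin under its centre. Two upright boards along its y: a low one (top 78 mm up) on its -x side, a tall one (top 107 mm up) on its +x side, inner faces at local x = -42.5 and +42.5 mm. In each inner face are three recesses, at y = -72, 0 and +72 mm, 14 mm wide, 59.5 to 73.5 mm up, 6 mm deep; each facing pair is a bay.
- winding_bed: Fixed steel bed, 60 x 260 x 14 mm, long along its y: fixed headstock at the -y end, sliding tailstock at the +y end, both 80 mm high, 40 mm wide. Each has a steel centre (cone 14 mm long, 19 mm wide at its base, 8 at its tip) on the line x = 0, 55 mm up, pointing at the other; the headstock's tip is at y = -49.8 mm. Origin: underside, below former_seat.
- tailstock (a joint): Tailstock position in m: 0 = drawn right back (stop), grows towards the headstock, stop at 0.055; 0.045 to 0.049 when both centres are firmly in the former's ends. Slides with about 3 N friction and stays where left. Its cone tip is at bed y = 94.8 mm minus this value; at 0 the tips are 144.6 mm apart.
- tail_grip (a point): Middle of the black upright grip on the tailstock's top: 30 mm along bed x, 12 mm along bed y, standing 82 to 124 mm above the table; this point is 106 mm up. Axes are the bed's.
- former_seat (a point): Where the former's middle is when held by both centres: bed x = 0, y = 0, 55 mm up; axes are the bed's. Two rests, 12 mm long at bed y = -12 and +50 mm, have flat pads 39 mm up between sloped lips (to 55 mm up): the former lies in them along y, with 2 mm play each side, its axis level with the centres, and can be slid along.
- old_former_center (a point): Middle of the old winding former, which is between the centres at the start, its -y end about 10 mm over the headstock's cone: a loose square wooden tube 32 x 32 mm, 120 mm long along its own y, with a 16 mm square bore right through (about 120 g). This point is 16 mm above its underside.
- new_former_center (a point): Middle of the new winding former, which lies on the table at the start, in front of the stand: the same square wooden tube, 32 x 32 mm, 120 mm long along its own y, 16 mm bore, about 120 g. This point is 16 mm above its underside.
- slate_block: Fixed flat slate block on the table, 90 mm along its own x, 160 mm along its own y, 22 mm thick; origin at the centre of its underside.
- guide_bar_0_center (a point): Middle of a sprung guide bar (absent in some starts; the three are alike, 105 g): square aluminium body 28 x 28 mm, 70 mm long along its own x. A fixed steel stub, 9 mm thick, stands 6 mm out of its -x end; a sprung steel pin, 9 mm thick, 22 mm out of its +x end, on the same centre line. The pin goes in up to 19 mm, needing 1 N at first and 4 N at the end.
- guide_bar_0_tip (a point): Tip of this bar's sprung pin, 57 mm along the bar's +x from its middle when the pin is out.
- guide_bar_1_center (a point): Middle of a sprung guide bar (absent in some starts; the three are alike, 105 g): square aluminium body 28 x 28 mm, 70 mm long along its own x. A fixed steel stub, 9 mm thick, stands 6 mm out of its -x end; a sprung steel pin, 9 mm thick, 22 mm out of its +x end, on the same centre line. The pin goes in up to 19 mm, needing 1 N at first and 4 N at the end.
- guide_bar_1_tip (a point): Tip of this bar's sprung pin, 57 mm along the bar's +x from its middle when the pin is out.
- guide_bar_2_center (a point): Middle of a sprung guide bar (absent in some starts; the three are alike, 105 g): square aluminium body 28 x 28 mm, 70 mm long along its own x. A fixed steel stub, 9 mm thick, stands 6 mm out of its -x end; a sprung steel pin, 9 mm thick, 22 mm out of its +x end, on the same centre line. The pin goes in up to 19 mm, needing 1 N at first and 4 N at the end.
- guide_bar_2_tip (a point): Tip of this bar's sprung pin, 57 mm along the bar's +x from its middle when the pin is out.
- bay_0 (a point): Where a fitted bar's middle is in bay 0 of the stand (stand-local x -7.5, y -72, z 64 mm): bar body against the low board, its x along the stand's +x, stub in the low board's recess, sprung pin in the tall board's. Axes are the stand's.
- pin_recess_0 (a point): Centre of the bottom of bay 0's recess in the tall board, where the sprung pin's tip rests.
- bay_1 (a point): Where a fitted bar's middle is in bay 1 of the stand (stand-local x -7.5, y 0, z 64 mm): bar body against the low board, its x along the stand's +x, stub in the low board's recess, sprung pin in the tall board's. Axes are the stand's.
- pin_recess_1 (a point): Centre of the bottom of bay 1's recess in the tall board, where the sprung pin's tip rests.
- bay_2 (a point): Where a fitted bar's middle is in bay 2 of the stand (stand-local x -7.5, y 72, z 64 mm): bar body against the low board, its x along the stand's +x, stub in the low board's recess, sprung pin in the tall board's. Axes are the stand's.
- pin_recess_2 (a point): Centre of the bottom of bay 2's recess in the tall board, where the sprung pin's tip rests.
- wick_spool: wick spool, 60 x 60 x 68 mm, a bystander; origin at the centre of its underside.
- masking_tape: roll of masking tape, 103 x 101 x 25 mm, a bystander; origin at the centre of its underside.
- candle_brown: brown pillar candle, 68 x 68 x 88 mm, a bystander; origin at the centre of its underside.
- candle_orange: orange square candle, 45 x 45 x 129 mm, a bystander; origin at the centre of its underside.

How it is judged:
By the outcome, as a careful person would: the job done as asked, in the order asked, and still so for the second after the job is handed in, with the robot touching nothing.
Of guide_bar_0, guide_bar_1, guide_bar_2 only 2 to 3 are there at a start; the rules pass over those that are not, and their reading is None.
At some moment in a run one of guide_bar_0, guide_bar_1, guide_bar_2 may be knocked a few centimetres aside while the robot is not near it.
Once in a run the grip may slacken for a moment while it holds something.
It also fails if it takes over 208 s, if anything falls off the work surface, if the arm or the gripper's body presses on something with over 40 N, if the wrist force passes 120 N, or if a joint passes its speed limit or range.

## Robot

A 7-joint arm with a two-finger parallel gripper is mounted at the origin on a cart in front of the work surface, level with it; the furniture and walls round the work are solid. World frame = base frame: x ahead of the robot, y to its left, z up, the work surface at z = 0. Lengths are in m, angles in rad, forces in N, time in s.
With the tool pointing down it reaches from about 0.4 to 0.75 m from the base axis. Payload 19.5 kg.
Tool frame: the origin (TCP) lies at the very end of the fingers, on their centre line; the grasp point (between the pads) lies 19 mm behind it; z points along the fingers, y is the direction in which the jaws open and shut (so a half turn about z gives the same grasp; the last joint's range is limited). The gripper opens to 85 mm and grips with 20 to 120 N. Pads are 22 mm wide; open, the fingers measure 114 mm over their backs; the gripper's body (76 mm by 85 mm) begins 54 mm behind the grasp point. The pads swing forward as they close: fully open they stand 13 mm farther back than shut.
Start: joints at [1.09, 0.707, -0.028, 1.485, 0.022, 0.951, -0.075], TCP at [0.244, -0.521, 0.231] pointing down, gripper open.
Joint ranges: [-2.71, 2.71], [-0.32, 2.16], [-1.57, 1.52], [0, 2.45], [-1.46, 4.6], [0, 2.02], [-2.83, 2.83]. Speed limits (rad/s): [1.89, 1.89, 2.57, 2.57, 3.01, 3.01, 3.01].

## Interface

Orientations are given as [roll, pitch, yaw] about the fixed x, y, z axes, in that order (R = Rz(yaw) Ry(pitch) Rx(roll)).
In Python, from rig import robot gives the robot as it stands.
- The arm moves only by the tool drive_tool, never from a script. Its argument "commands" is a list of rows, each a list of 3 entries, a list of its own where there are three numbers: the turn, a rotation vector about the tool's x, y, z as a fraction of full scale, then the shift along the tool's x, y, z as a fraction of full scale, then the closure, from 0 (fully open) to 1 (shut). A call has 1 to 8 rows; each row shifts and turns the pose as measured when the row begins, along the tool's axes as they then stand; what a row does not reach is not made up. Full scale, the value 1, is 40 mm for a shift and 0.1 rad for a turn. A row lasts 1/12 s, in which the tool goes at most 41.7 mm and 7.16 degrees, less where a joint would pass 70% of its speed; a pose out of reach is approached as far as the arm can. A call with a number of a shift or a turn outside -1 to 1 is refused whole. A call with a gripper value outside its range is refused whole. The fingers move at their own pace and stop on an object; the grip force is fixed at half the most. Time passes only in rows, so rows that do not move let the fingers close. It gives the time, the measured TCP pose, the force and the opening at its end, in the units of the state.
- robot.read_state(): the state, without advancing time (a new reading comes with each control period).
- robot.read_camera(name): name is "side" or "top" or "wrist"; returns the picture (384x512x3 uint8, red, green, blue); there is no depth.
- robot.camera_params(name): a dict with "fx", "fy", "cx", "cy" (pixels), "k1" (the pictures are not rectified: a ray, as slopes to the right and down, at radius r is drawn at 1 + k1 r^2 times it, then the intrinsics apply), "eye" and "attitude" of the camera in the world; the wrist camera has in their place "tool_from_camera" (4x4, takes a point from camera to tool coordinates, whose origin is the TCP and whose axes are the flange's). Camera axes: x right, y up, looking along -z (the intrinsics and any distortion apply to the point x, -y, -z); pixel columns grow to the right and rows downward; lengths in m; the calibration is good to about 2 mm. A picture is of the moment at which its call begins: read the wrist's pose just before it. camera_params takes no time and is no camera call.
- robot.close_job(): hands the job in, once; it reports no verdict.
The state is a dict: "time": time; "joint_pos": joint angles; "joint_velocities": joint speeds; "tau": joint torques, N m; "ee_pos": TCP position; "tcp_rot": TCP orientation; "wrist_force": force on the tool from outside, world axes, zero at the start; "ft_torque": the same for the moment, N m; "grip_width": opening from 0.0 (shut) to 1.0 (fully open).
Only numpy, scipy, OpenCV 4.12 (cv2) and the standard library are available. Lean on these libraries where they do the work, as an engineer would, in place of code of your own. Each camera call takes 0.05 s, during which the arm holds its last target. There are 200 camera calls.

## Working session

There is one attempt and no reset: what is moved stays moved. The work goes in short steps, Python scripts to look and compute and a tool call to move; the robot and the scene stay as the last step left them, time stands still between calls to the robot, and variables do not carry over. Pictures are saved under pics/ and viewed, about 12 in all and at most 16, crops included, and the job is handed in when it is done.

Besides the shell and the picture viewer there is one more tool, called after "Call:" in YAML: its name, and indented under it one key for each argument. drive_tool: Moves the arm, as the interface text tells. Shift numbers are shares of 40 mm and turn numbers shares of 0.1 rad, none past 1 either way. Its arguments: {"type":"object","properties":{"commands":{"type":"array"}},"required":["commands"]}

```bash
ls; mkdir -p pics; python3 - <<'E'
from rig import robot
import cv2,numpy as np
np.set_printoptions(precision=4,suppress=True)
print(robot.read_state())
for n in ("side","top","wrist"):
    print(n,robot.camera_params(n))
for n in ("side","top"):
    cv2.imwrite(f"pics/{n}0.png",cv2.resize(robot.read_camera(n),(800,600),interpolation=cv2.INTER_CUBIC)[:,:,::-1])
E
```

```text
pics
{'time': 0.0, 'joint_pos': array([ 1.0903,  0.7071, -0.0276,  1.485 ,  0.022 ,  0.9509, -0.0755]), 'joint_velocities': array([-0.0008, -0.0026, -0.0011,  0.0016,  0.0004,  0.0014, -0.0008]), 'tau': array([ -0.0019, -88.3234,   1.234 , -23.6168,   0.0169,   0.0066,
        -0.    ]), 'ee_pos': array([ 0.2442, -0.5203,  0.2308]), 'tcp_rot': array([-3.1405,  0.    ,  0.4388]), 'wrist_force': array([ 0.6264, -0.3538,  0.4553]), 'ft_torque': array([-0.0522,  0.0234,  0.0109]), 'grip_width': 1.003931642123284}
side {'fx': 455.129245191591, 'fy': 455.129245191591, 'cx': 256.83245514556563, 'cy': 194.7030116525397, 'k1': -0.09605663401708817, 'eye': array([0.403 , 1.2595, 0.9605]), 'attitude': array([ 0.9064, -0.0049, -2.9751])}
top {'fx': 361.79905962639936, 'fy': 361.79905962639936, 'cx': 252.4863517453694, 'cy': 191.91915477843057, 'k1': -0.11041019147508958, 'eye': array([0.4862, 0.1472, 0.9654]), 'attitude': array([ 0.1308, -0.0164, -1.5927])}
wrist {'fx': 296.9755273983433, 'fy': 296.9755273983433, 'cx': 254.94778566132737, 'cy': 193.1751724214211, 'k1': -0.035354688875052706, 'tool_from_camera': array([[ 0.001 ,  0.9577,  0.2877,  0.0723],
       [ 1.    , -0.0007, -0.001 , -0.0004],
       [-0.0008,  0.2877, -0.9577, -0.1408],
       [ 0.    ,  0.    ,  0.    ,  1.    ]])}
```

View pics/top0.png

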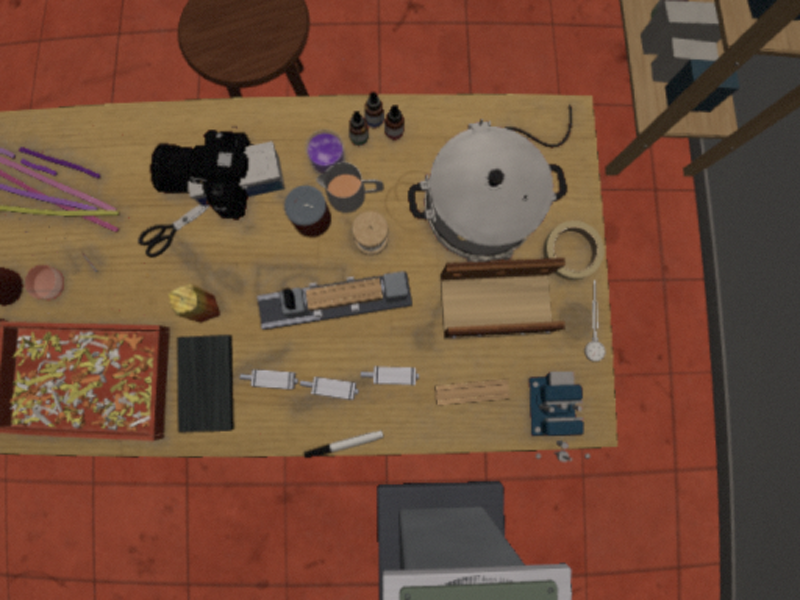

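View pics/side0.png

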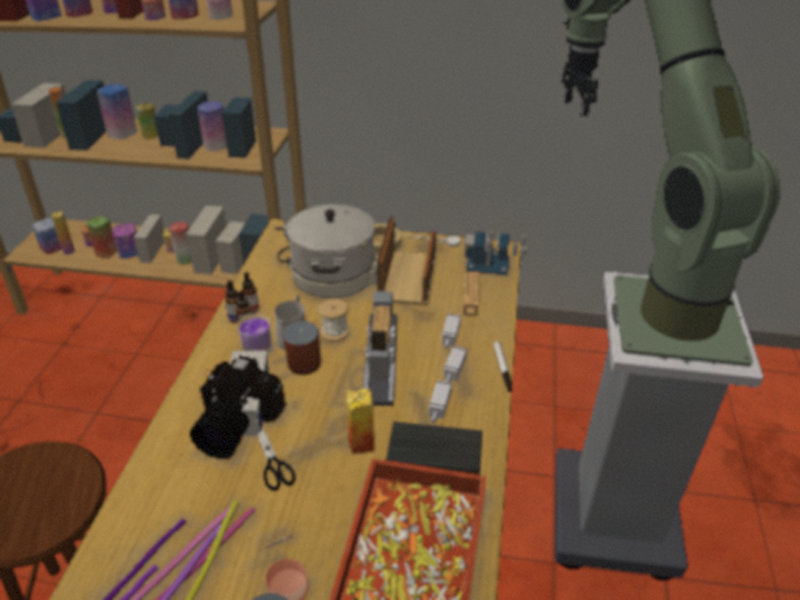

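```bash
cat > h.py <<'E'
import numpy as np, cv2
from scipy.spatial.transform import Rotation as R
from rig import robot
np.set_printoptions(precision=4,suppress=True)
def cam(n):
    p=robot.camera_params(n); K=np.array([[p['fx'],0,p['cx']],[0,p['fy'],p['cy']],[0,0,1]])
    d=np.array([p['k1'],0,0,0.])
    if n=='wrist':
        s=robot.read_state(); T=np.eye(4); T[:3,:3]=R.from_euler('xyz',s['tcp_rot']).as_matrix(); T[:3,3]=s['ee_pos']
        T=T@p['tool_from_camera']; return K,d,T[:3,:3],T[:3,3]
    return K,d,R.from_euler('xyz',p['attitude']).as_matrix(),p['eye']
def px2w(c,uv,z):
    "pixels -> world points on height z"
    K,d,Rm,e=c
    q=cv2.undistortPoints(np.array(uv,float).reshape(-1,1,2),K,d,None,None).reshape(-1,2)
    v=np.c_[q[:,0],-q[:,1],-np.ones(len(q))]@Rm.T
    return e+v*((z-e[2])/v[:,2])[:,None]
def w2px(c,P):
    K,d,Rm,e=c
    q=(np.array(P,float)-e)@Rm; q[:,1:]*=-1
    return cv2.projectPoints(q,np.zeros(3),np.zeros(3),K,d)[0].reshape(-1,2)
def snap(n,name,crop=None,scale=1.5625):
    "save picture, returns camera at that moment"
    c=cam(n); im=robot.read_camera(n)
    np.save('pics/'+name+'.npy',im); np.savez('pics/'+name+'_c.npz',K=c[0],d=c[1],R=c[2],e=c[3])
    if crop: im=im[crop[1]:crop[3],crop[0]:crop[2]]
    cv2.imwrite('pics/'+name+'.png',cv2.resize(im,None,fx=scale,fy=scale,interpolation=cv2.INTER_CUBIC)[:,:,::-1])
    return c
def load(name):
    z=np.load('pics/'+name+'_c.npz'); return z['K'],z['d'],z['R'],z['e']
def st():
    s=robot.read_state(); print('t %.2f'%s['time'],s['ee_pos'],s['tcp_rot'],'F',s['wrist_force'],'g %.3f'%s['grip_width'],'q',s['joint_pos'])
def go(xyz,yaw):
    "needed shift in tool axes (units of 40mm) and turn about tool z (units 0.1rad), tool kept vertical"
    s=robot.read_state(); Rm=R.from_euler('xyz',s['tcp_rot']).as_matrix()
    d=Rm.T@(np.array(xyz)-s['ee_pos']); best=None
    Rt=R.from_euler('xyz',[np.pi,0,yaw]).as_matrix(); rv=R.from_matrix(Rm.T@Rt).as_rotvec()
    print('shift rows',d/0.04,'turn',rv/0.1)
E
python3 - <<'E'
from h import *
c=cam('top'); f=1/1.5625
def p(l,z,n):
    print(n,px2w(c,np.array(l)*f,z)[:,:2].tolist())
p([(383,275),(408,273),(411,295),(387,298)],.08,'headstock top')
p([(291,300)],.115,'grip')
p([(306,286),(382,278),(384,297),(307,306)],.071,'old')
p([(435,387),(508,380),(509,402),(437,405)],.032,'new')
p([(180,337),(230,335),(232,430),(181,432)],.022,'slate')
p([(443,264),(564,260)],.107,'tall top')
p([(446,333),(564,328)],.078,'low top')
for l in ([(241,377),(250,371),(295,372),(294,389),(250,387)],[(301,383),(313,378),(356,380),(355,398),(313,395)],[(361,374),(373,367),(417,367),(417,385),(373,385)]): p(l,.02,'bar')
p([(195,303)],.129,'orange'); p([(307,211)],.05,'brown');p([(370,232)],.05,'spool')
E
```

```text
headstock top [[0.6425982915707158, 0.1475248906169706], [0.6450736097046872, 0.10770358332891361], [0.6096455961762365, 0.1038414547989582], [0.605601747607744, 0.14191022795550923]]
grip [[0.6006942855083045, 0.2879578592326989]]
old [[0.6287615135482112, 0.27118386595012445], [0.6393361648134269, 0.14922481590577508], [0.6085203509974356, 0.1466130997229158], [0.5964656432925525, 0.2696242247441764]]
new [[0.46332738337876056, 0.06595184233981918], [0.47155381284865094, -0.05530959932359039], [0.4355003949616856, -0.05550367320126465], [0.4339952672014836, 0.06350861321556024]]
slate [[0.55397341032725, 0.49219566870732157], [0.5559856565976545, 0.4063830104875135], [0.39863230834368935, 0.4020293307862927], [0.3958271946572943, 0.4882059836758692]]
tall top [[0.6533870686711769, 0.05430427527716203], [0.6567552061825963, -0.13699644300134822]]
low top [[0.5484081674990425, 0.05008873396895695], [0.5519958826568592, -0.13970245060022624]]
bar [[0.4856560685934176, 0.3876647028613782], [0.4954031319043192, 0.37253303831233975], [0.4925648005956782, 0.2970733458684978], [0.4645127969888167, 0.29886629302051604], [0.46889188259468434, 0.37244397082244174]]
bar [[0.4742155365454692, 0.2871576377673506], [0.4821278507240508, 0.26712937177735363], [0.47749069074519107, 0.19575743391982295], [0.44790551672574314, 0.19786665683155372], [0.4541160268833097, 0.2673542513321044]]
bar [[0.487230740524583, 0.1873074549318965], [0.4984043048239056, 0.16717872686075], [0.49681651385634884, 0.0939731512341651], [0.4670529752146341, 0.09474330497749181], [0.46867382524536044, 0.16771524336886118]]
orange [[0.597125608231031, 0.4311838715176197]]
brown [[0.759124648399262, 0.2726362081048628]]
spool [[0.7208399397776573, 0.16776432075009842]]
```

Call:
drive_tool:
  commands:
    - [[0,0,-0.55],[1,0,0],0]
    - [[0,0,-0.55],[1,0,0],0]
    - [[0,0,-0.55],[1,0,0],0]
    - [[0,0,-0.55],[1,0,0],0]
    - [[0,0,-0.55],[1,0,0],0]
    - [[0,0,-0.55],[1,0,0],0]
    - [[0,0,-0.55],[1,0,0],0]
    - [[0,0,-0.55],[1,0,0],0]

```text
time: 0.77
ee_pos: [0.5022, -0.3315, 0.2273]
tcp_rot: [-3.136, 0.005, 0.881]
wrist_force: [0.5, -0.4, 0.5]
grip_width: 1.001
```

Call:
drive_tool:
  commands:
    - [[0,0,-0.55],[1,0,0],0]
    - [[0,0,-0.55],[1,0,0],0]
    - [[0,0,-0.55],[1,0,0],0]
    - [[0,0,-0.55],[1,0,0],0]
    - [[0,0,-0.55],[1,0,0],0]
    - [[0,0,-0.55],[1,0,0],0]
    - [[0,0,-0.55],[1,0,0],0]
    - [[0,0,-0.55],[1,0,0],0]

```text
time: 1.43
ee_pos: [0.6562, -0.0393, 0.2231]
tcp_rot: [-3.131, 0.002, 1.342]
wrist_force: [0.5, -0.0, 0.0]
grip_width: 0.998
```

Call:
drive_tool:
  commands:
    - [[0,0,-0.45],[0.9,0,-0.1],0]
    - [[0,0,-0.45],[0.9,-0.05,-0.1],0]
    - [[0,0,-0.45],[0.9,-0.1,-0.1],0]
    - [[0,0,-0.45],[0.9,-0.1,-0.1],0]
    - [[0,0,-0.45],[0.9,-0.1,-0.1],0]
    - [[0,0,-0.45],[0.9,-0.1,-0.1],0]
    - [[0,0,-0.45],[0.8,-0.1,-0.1],0]
    - [[0,0,0],[0,0,0],0]

```text
time: 2.1
ee_pos: [0.6529, 0.2294, 0.2476]
tcp_rot: [-3.123, -0.005, 1.685]
wrist_force: [0.1, 0.5, -0.1]
grip_width: 0.999
```

```bash
python3 - <<'E'
from h import *
st(); snap('wrist','w1')
E
```

```text
t 2.10 [0.6529 0.2294 0.2476] [-3.1225 -0.0053  1.6854] F [ 0.0794  0.4555 -0.1462] g 0.999 q [-0.3     0.9267 -0.2457  0.8891  0.1886  1.3608 -0.3777]
```

View pics/w1.png

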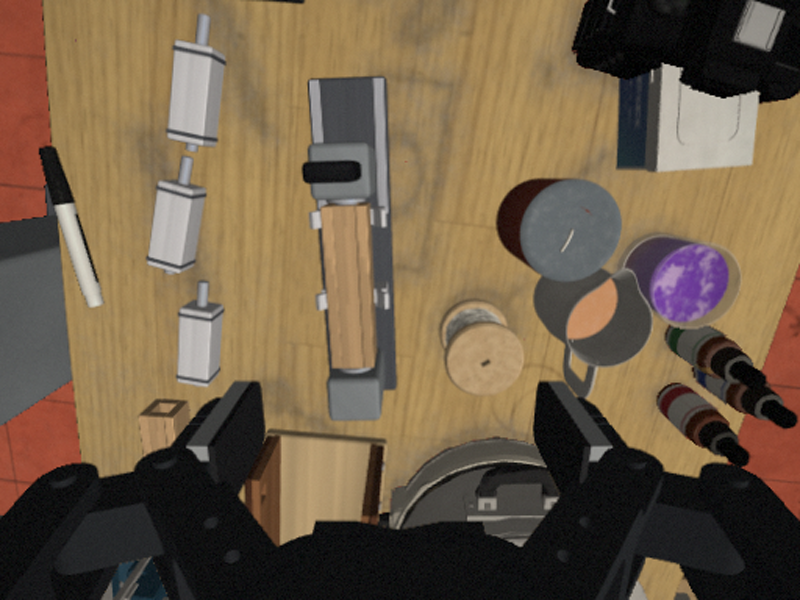

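```bash
python3 - <<'E'
from h import *
c=load('w1'); f=1/1.5625
def p(l,z,n): print(n,px2w(c,np.array(l)*f,z)[:,:2].tolist())
p([(322,206),(369,206),(375,368),(329,368)],.071,'old')
p([(308,80),(385,77),(396,388)],.014,'bed')
p([(311,144),(371,142),(372,197)],.08,'tail top')
p([(331,375),(382,373),(381,417),(333,420)],.08,'head top')
p([(304,163),(358,162),(360,181),(305,185)],.124,'grip top')
b=[([(203,16),(188,145)],), ]
for l in ([(175,41),(225,48),(214,140),(168,134)],[(162,180),(206,187),(191,268),(148,260)],[(182,303),(222,304),(211,383),(178,377)]): p(l,.028,'bar top')
p([(203,17),(187,160),(203,282)],.014,'pintips')
E
```

```text
old [[0.592059526563651, 0.2686754530039546], [0.6237181645521315, 0.27235422827210687], [0.6398114673373444, 0.15444601328938146], [0.6055658125091713, 0.150123256092698]]
bed [[0.5650822721657612, 0.35435525775083193], [0.6220866940133457, 0.3626755720573175], [0.6592181704275369, 0.1110091027780073]]
tail top [[0.5838020800706001, 0.307644308006693], [0.6216653914910582, 0.31312223231379105], [0.6257360435820122, 0.27917389475384513]]
head top [[0.608580570197433, 0.1490251372351057], [0.6454617944903744, 0.1553016302609853], [0.648518639446952, 0.1192192418222861], [0.6127891307796081, 0.11201258812931125]]
grip top [[0.5895242755155428, 0.2963784365837084], [0.6191309265356048, 0.3002609307138077], [0.621177145370938, 0.2902758771803732], [0.5908154712827585, 0.2846211434343444]]
bar top [[0.4711584932671864, 0.3685355411649864], [0.5074211545786231, 0.36740454584633436], [0.5004748811460675, 0.30362685431504416], [0.46549590695717197, 0.30428735709594545]]
bar top [[0.4602836830593101, 0.26999564796806774], [0.4946326047671348, 0.26845387751240074], [0.48248777167067913, 0.20305563178487657], [0.44723181372624254, 0.2055408182715736]]
bar top [[0.4746059137845189, 0.1724168971268096], [0.5080382503450356, 0.17563464634225004], [0.4987237670540977, 0.10230382887578277], [0.46968713999349665, 0.10425786076440768]]
pintips [[0.4852095382667732, 0.38923946456352265], [0.4734565634675094, 0.28637375011005306], [0.4862960006228366, 0.18827779813068923]]
```

```bash
python3 - <<'E'
from h import *
go((.604,.291,.094),1.69)
E
```

```text
shift rows [ 1.7342 -0.9856  3.8561] turn [-0.1895 -0.0333 -0.0861]
```

Call:
drive_tool:
  commands:
    - [[-0.19,0,-0.05],[0.6,-0.35,0.6],0]
    - [[0,0,0],[0.6,-0.35,0.8],0]
    - [[0,0,0],[0.55,-0.3,0.9],0]
    - [[0,0,0],[0,0,0.9],0]
    - [[0,0,0],[0,0,0.6],0]
    - [[0,0,0],[0,0,0],0]

```text
time: 2.65
ee_pos: [0.6062, 0.2885, 0.0916]
tcp_rot: [3.138, -0.002, 1.68]
wrist_force: [-1.0, -1.1, -1.3]
grip_width: 1.0
```

```bash
python3 - <<'E'
from h import *
st(); go((.604,.291,.094),1.69)
E
```

```text
t 2.65 [0.6062 0.2885 0.0916] [ 3.1378 -0.002   1.6795] F [-0.9622 -1.1398 -1.2634] g 1.000 q [-0.4043  1.0267 -0.214   1.2289  0.2327  0.9053 -0.5521]
shift rows [ 0.0674 -0.0475 -0.0606] turn [ 0.0376 -0.0194 -0.1048]
```

Call:
drive_tool:
  commands:
    - [[0,0,0],[0,0,0],1]
    - [[0,0,0],[0,0,0],1]
    - [[0,0,0],[0,0,0],1]
    - [[0,0,0],[0,0,0],1]
    - [[0,0,0],[0,0,0],1]
    - [[0,0,0],[0,0,0],1]
    - [[0,0,0],[0,0,0],1]
    - [[0,0,0],[0,0,0],1]

```text
time: 3.32
ee_pos: [0.6039, 0.2854, 0.0961]
tcp_rot: [-3.137, -0.001, 1.676]
wrist_force: [-0.1, 4.1, -15.3]
grip_width: 0.33
```

Call:
drive_tool:
  commands:
    - [[0,0,0],[0.3,0,0],1]
    - [[0,0,0],[0.3,0,0],1]
    - [[0,0,0],[0,0,0],1]

```text
time: 3.57
ee_pos: [0.6007, 0.3071, 0.0962]
tcp_rot: [-3.134, 0.004, 1.675]
wrist_force: [2.4, 3.7, -15.5]
grip_width: 0.336
```

Call:
drive_tool:
  commands:
    - [[0,0,0],[0.3,0,0],1]
    - [[0,0,0],[0.3,0,0],1]
    - [[0,0,0],[0,0,0],1]

```text
time: 3.82
ee_pos: [0.5977, 0.3275, 0.0963]
tcp_rot: [-3.13, 0.01, 1.673]
wrist_force: [0.7, 3.7, -16.2]
grip_width: 0.333
```

Call:
drive_tool:
  commands:
    - [[0,0,0],[0.15,0,0],1]
    - [[0,0,0],[0.15,0,0],1]
    - [[0,0,0],[0,0,0],1]

```text
time: 4.07
ee_pos: [0.5977, 0.3262, 0.0963]
tcp_rot: [-3.124, 0.033, 1.668]
wrist_force: [-0.1, 5.7, -15.7]
grip_width: 0.332
```

Call:
drive_tool:
  commands:
    - [[0,0,0],[0.15,0,0],1]
    - [[0,0,0],[0.1,0,0],1]
    - [[0,0,0],[0,0,0],1]

```text
time: 4.32
ee_pos: [0.5975, 0.3262, 0.0964]
tcp_rot: [-3.119, 0.049, 1.663]
wrist_force: [-0.3, 3.1, -17.6]
grip_width: 0.334
```

Call:
drive_tool:
  commands:
    - [[0,0,0],[0,0,0],0.2]
    - [[0,0,0],[0,0,0],0]
    - [[0,0,0],[0,0,0],0]
    - [[0,0,0],[0,0,-0.3],0]
    - [[0,0,0],[0,0,-0.7],0]
    - [[0,0,0],[0,0,-0.7],0]
    - [[0,0,0],[0,0,0],0]

```text
time: 4.9
ee_pos: [0.6004, 0.3306, 0.173]
tcp_rot: [-3.125, 0.043, 1.661]
wrist_force: [-0.2, 0.9, 0.5]
grip_width: 0.998
```

```bash
python3 - <<'E'
from h import *
st(); go((.6141,.2291,.14),1.71)
E
```

```text
t 4.90 [0.6004 0.3306 0.173 ] [-3.1248  0.0432  1.6612] F [-0.166   0.9248  0.5061] g 0.998 q [-0.4946  0.9798 -0.1939  1.025   0.2049  1.1895 -0.5971]
shift rows [-2.5202  0.1267  0.9323] turn [-0.1787  0.4282 -0.4918]
```

Call:
drive_tool:
  commands:
    - [[-0.18,0.43,-0.5],[-0.6,0,0],0]
    - [[0,0,0],[-0.8,0.05,0.2],0]
    - [[0,0,0],[-0.8,0.05,0.3],0]
    - [[0,0,0],[-0.3,0,0.3],0]
    - [[0,0,0],[0,0,0],0]

```text
time: 5.32
ee_pos: [0.6198, 0.2327, 0.1498]
tcp_rot: [3.128, -0.008, 1.717]
wrist_force: [-0.4, -0.3, -1.4]
grip_width: 1.0
```

```bash
python3 - <<'E'
from h import *
st(); go((.6141,.2291,.044),1.71)
snap('wrist','w2')
E
```

```text
t 5.32 [0.6198 0.2327 0.1498] [ 3.1277 -0.0081  1.7171] F [-0.3646 -0.3393 -1.4336] g 1.000 q [-0.3055  0.9364 -0.2393  1.2401  0.2283  0.9753 -0.4295]
shift rows [-0.0895 -0.1911  2.6418] turn [ 0.1388 -0.0816  0.0702]
```

View pics/w2.png

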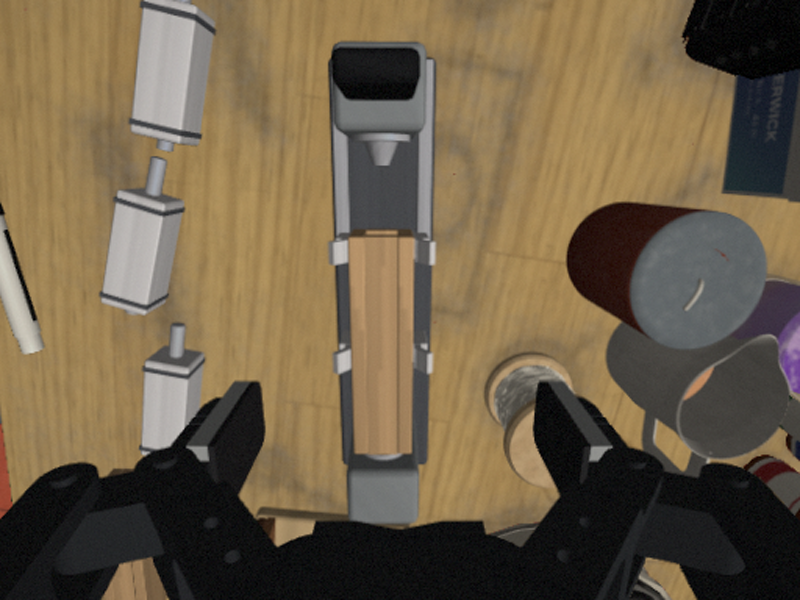

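```bash
python3 - <<'E'
from h import *
c=load('w2'); f=1/1.5625
P=px2w(c,np.array([(349,236),(413,236),(410,453),(354,453)])*f,.071); print(P[:,:2],P.mean(0))
print(px2w(c,np.array([(383,163)])*f,.055))
print(px2w(c,np.array([(331,60),(436,60),(427,462),(342,462)])*f,.014)[:,:2])
print(px2w(c,np.array([(332,250),(435,251),(335,360),(433,360)])*f,.055)[:,:2])
E
```

```text
[[0.5909 0.2694]
 [0.621  0.2737]
 [0.6379 0.1559]
 [0.6074 0.1517]] [0.6143 0.2127 0.071 ]
[[0.6019 0.3048 0.055 ]]
[[0.5657 0.3545]
 [0.6222 0.363 ]
 [0.6588 0.1121]
 [0.6003 0.1039]]
[[0.582  0.2585]
 [0.6344 0.2656]
 [0.5901 0.198 ]
 [0.6436 0.2056]]
```

Call:
drive_tool:
  commands:
    - [[0.14,-0.08,0.04],[0,-0.2,0.4],0]
    - [[0,0,0],[0,0,0.8],0]
    - [[0,0,0],[0,0,0.8],0]
    - [[0,0,0],[0,0,0.5],0]
    - [[0,0,0],[0,0,0],0]

```text
time: 5.78
ee_pos: [0.6148, 0.2417, 0.0556]
tcp_rot: [3.129, -0.007, 1.717]
wrist_force: [-0.7, -0.1, 0.1]
grip_width: 1.001
```

```bash
python3 - <<'E'
from h import *
st(); go((.6126,.231,.044),1.713)
E
```

```text
t 5.78 [0.6148 0.2417 0.0556] [ 3.1294 -0.0073  1.7165] F [-0.6585 -0.1389  0.0836] g 1.001 q [-0.3295  1.0554 -0.2145  1.3088  0.2587  0.7904 -0.4723]
shift rows [-0.2583 -0.0979  0.2878] turn [ 0.1218 -0.0735  0.035 ]
```

Call:
drive_tool:
  commands:
    - [[0.15,-0.1,0.04],[-0.3,-0.1,0.15],0]
    - [[0.1,0,0],[-0.1,0,0.1],0]
    - [[0,0,0],[0,0,0],0.5]
    - [[0,0,0],[0,0,0],1]
    - [[0,0,0],[0,0,0],1]
    - [[0,0,0],[0,0,0],1]
    - [[0,0,0],[0,0,0],1]
    - [[0,0,0],[0,0,0],1]

```text
time: 6.45
ee_pos: [0.6142, 0.2275, 0.0528]
tcp_rot: [-3.131, 0.001, 1.714]
wrist_force: [-0.0, 0.9, -1.2]
grip_width: 0.357
```

```bash
python3 - <<'E'
from h import *
st(); go((.6126,.231,.044),1.713)
E
```

```text
t 6.45 [0.6142 0.2275 0.0528] [-3.1308  0.0009  1.7136] F [-0.015   0.9406 -1.1857] g 0.357 q [-0.3106  1.062  -0.2166  1.3015  0.2579  0.8157 -0.4554]
shift rows [ 0.0917 -0.0243  0.2195] turn [-0.1075  0.0091  0.0061]
```

Call:
drive_tool:
  commands:
    - [[0,0,0],[0,0,0],0.4]
    - [[-0.1,0,0],[0,0,0.25],0.4]
    - [[0,0,0],[0,0,0.2],0.4]
    - [[0,0,0],[0,0,0],1]
    - [[0,0,0],[0,0,0],1]
    - [[0,0,0],[0,0,0],1]
    - [[0,0,0],[0,0,0],1]

```text
time: 7.03
ee_pos: [0.6141, 0.2282, 0.0361]
tcp_rot: [-3.141, 0.0, 1.714]
wrist_force: [-1.0, -0.2, -0.9]
grip_width: 0.364
```

Call:
drive_tool:
  commands:
    - [[0,0,0],[0.2,0,0],1]
    - [[0,0,0],[0.2,0,0],1]
    - [[0,0,0],[0.12,0,0],1]
    - [[0,0,0],[0,0,0],1]

```text
time: 7.37
ee_pos: [0.6122, 0.2436, 0.0363]
tcp_rot: [-3.139, 0.012, 1.71]
wrist_force: [-1.1, 2.0, -1.3]
grip_width: 0.366
```

Call:
drive_tool:
  commands:
    - [[0,0,0],[0,0,-0.2],1]
    - [[0,0,0],[0,0,-0.4],1]
    - [[0,0,0],[0,0,-0.5],1]
    - [[0,0,0],[0,0,-0.8],1]
    - [[0,0,0],[0,0,-0.9],1]
    - [[0,0,0],[0,0,-0.9],1]
    - [[0,0,0],[0,0,-0.9],1]
    - [[0,0,0],[0,0,0],1]

```text
time: 8.03
ee_pos: [0.6102, 0.2535, 0.2317]
tcp_rot: [-3.14, 0.006, 1.716]
wrist_force: [0.4, -0.4, -0.9]
grip_width: 0.368
```

```bash
python3 - <<'E'
from h import *
st(); go((.476,.447,.2),np.pi+.02); snap('wrist','w3',scale=1)
E
```

```text
t 8.03 [0.6102 0.2535 0.2317] [-3.1397  0.0063  1.7163] F [ 0.3972 -0.4304 -0.8672] g 0.368 q [-0.351   0.862  -0.2386  1.1093  0.1997  1.1955 -0.4373]
shift rows [ 5.2777 -2.6154  0.7629] turn [ -0.0614   0.038  -14.4525]
```

View pics/w3.png

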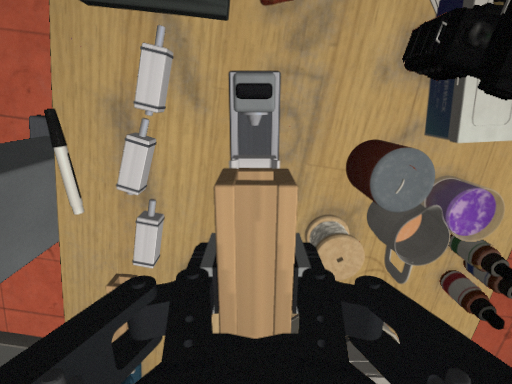

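Call:
drive_tool:
  commands:
    - [[0,0,-0.97],[0.6,0,0],1]
    - [[0,0,-0.97],[0.6,0,0],1]
    - [[0,0,-0.97],[0.6,0,0],1]
    - [[0,0,-0.97],[0.6,0,0],1]
    - [[0,0,-0.97],[0.6,0,0],1]
    - [[0,0,-0.97],[0.6,0,0],1]
    - [[0,0,-0.97],[0.6,0,0],1]
    - [[0,0,-0.97],[0.6,0,0],1]

```text
time: 8.75
ee_pos: [0.5175, 0.4249, 0.2251]
tcp_rot: [-3.133, 0.001, 2.521]
wrist_force: [0.2, 0.2, -0.6]
grip_width: 0.367
```

Call:
drive_tool:
  commands:
    - [[0,0,-0.97],[0.2,0,0],1]
    - [[0,0,-0.97],[0.2,0,0],1]
    - [[0,0,-0.97],[0.2,0,0],1]
    - [[0,0,-0.97],[0.2,0,0],1]
    - [[0,0,-0.97],[0.2,0,0],1]
    - [[0,0,-0.97],[0.2,0,0],1]
    - [[0,0,0],[0,0,0],1]

```text
time: 9.33
ee_pos: [0.4612, 0.4515, 0.2219]
tcp_rot: [-3.137, -0.012, -3.131]
wrist_force: [0.8, -0.8, -0.6]
grip_width: 0.362
```

```bash
python3 - <<'E'
from h import *
st(); go((.460,.447,.05),np.pi+.026)
E
```

```text
t 9.33 [0.4612 0.4515 0.2219] [-3.1369 -0.0122 -3.1308] F [ 0.8106 -0.7876 -0.6243] g 0.362 q [-0.5906  0.883  -0.5749  1.1796  0.4569  1.2146  0.4261]
shift rows [-0.0219 -0.091   4.2982] turn [-0.0463 -0.1219 -0.1516]
```

Call:
drive_tool:
  commands:
    - [[0,-0.12,-0.15],[0,-0.1,0.6],1]
    - [[0,0,0],[0,0,0.9],1]
    - [[0,0,0],[0,0,0.9],1]
    - [[0,0,0],[0,0,0.9],1]
    - [[0,0,0],[0,0,0.8],1]
    - [[0,0,0],[0,0,0.3],1]
    - [[0,0,0],[0,0,0],1]

```text
time: 9.92
ee_pos: [0.4615, 0.449, 0.0389]
tcp_rot: [-3.141, 0.002, -3.137]
wrist_force: [0.4, -0.7, -0.8]
grip_width: 0.365
```

```bash
python3 - <<'E'
from h import *
st(); go((.460,.447,.022),np.pi+.026)
E
```

```text
t 9.92 [0.4615 0.449  0.0389] [-3.141   0.0016 -3.1366] F [ 0.3548 -0.7236 -0.8374] g 0.365 q [-0.6132  1.092  -0.4817  1.3657  0.5944  0.8283  0.2978]
shift rows [ 0.0374 -0.05    0.4235] turn [-0.0065  0.0159 -0.21  ]
```

Call:
drive_tool:
  commands:
    - [[0,0,-0.2],[0,0,0.2],1]
    - [[0,0,0],[0,0,0.12],1]
    - [[0,0,0],[0,0,0.06],1]
    - [[0,0,0],[0,0,0.06],1]
    - [[0,0,0],[0,0,0],1]

```text
time: 10.33
ee_pos: [0.4634, 0.4511, 0.0249]
tcp_rot: [3.138, 0.006, -3.119]
wrist_force: [0.1, -0.6, -1.3]
grip_width: 0.366
```

Call:
drive_tool:
  commands:
    - [[0,0,0],[0,0,0.08],1]
    - [[0,0,0],[0,0,0.06],1]
    - [[0,0,0],[0,0,0],1]

```text
time: 10.58
ee_pos: [0.4642, 0.4518, 0.0221]
tcp_rot: [3.136, 0.008, -3.12]
wrist_force: [-0.8, 0.2, -1.7]
grip_width: 0.369
```

Call:
drive_tool:
  commands:
    - [[0,0,0],[0,0,0.1],1]
    - [[0,0,0],[0,0,0],1]

```text
time: 10.75
ee_pos: [0.4648, 0.4525, 0.0226]
tcp_rot: [3.135, 0.011, -3.121]
wrist_force: [-0.3, 0.2, -1.3]
grip_width: 0.365
```

Call:
drive_tool:
  commands:
    - [[0,0,0],[0,0,0],0.5]
    - [[0,0,0],[0,0,0],0.3]
    - [[0,0,0],[0,0,0],0.1]
    - [[0,0,0],[0,0,0],0]
    - [[0,0,0],[0,0,-0.5],0]
    - [[0,0,0],[0,0,-0.9],0]
    - [[0,0,0],[0,0,-0.9],0]
    - [[0,0,0],[0,0,-0.9],0]

```text
time: 11.42
ee_pos: [0.4614, 0.4494, 0.1475]
tcp_rot: [-3.141, 0.003, -3.12]
wrist_force: [1.7, -0.5, 0.8]
grip_width: 1.0
```

Call:
drive_tool:
  commands:
    - [[0,0,0.9],[-0.6,0,-0.9],0]
    - [[0,0,0.9],[-0.6,0,0],0]
    - [[0,0,0.9],[-0.6,0,0],0]
    - [[0,0,0.9],[-0.6,0,0],0]
    - [[0,0,0.9],[-0.6,0,0],0]
    - [[0,0,0.9],[-0.6,0,0],0]
    - [[0,0,0.9],[-0.6,0,0],0]
    - [[0,0,0.9],[-0.6,0,0],0]

```text
time: 12.08
ee_pos: [0.6428, 0.3977, 0.1937]
tcp_rot: [3.129, -0.002, 2.424]
wrist_force: [-0.1, -0.6, 0.4]
grip_width: 1.001
```

```bash
python3 - <<'E'
from h import *
st(); go((.452,.02,.2),np.pi/2+.03)
E
```

```text
t 12.08 [0.6428 0.3977 0.1937] [ 3.1291 -0.0017  2.4237] F [-0.0542 -0.5503  0.3791] g 1.001 q [-0.5052  1.1123 -0.4008  0.615   0.3567  1.4436  0.1195]
shift rows [ -2.6177 -10.2457  -0.2908] turn [ 0.1107 -0.0674  8.229 ]
```

Call:
drive_tool:
  commands:
    - [[0,0,1],[-0.4,-0.75,-0.05],0]
    - [[0,0,1],[-0.4,-0.75,-0.05],0]
    - [[0,0,1],[-0.5,-0.75,-0.05],0]
    - [[0,0,1],[-0.5,-0.75,-0.05],0]
    - [[0,0,1],[-0.6,-0.7,0],0]
    - [[0,0,1],[-0.7,-0.6,0],0]
    - [[0,0,1],[-0.75,-0.5,0],0]
    - [[0,0,1],[-0.8,-0.4,0],0]

```text
time: 12.75
ee_pos: [0.5462, 0.1258, 0.1907]
tcp_rot: [3.13, -0.017, 1.588]
wrist_force: [1.9, 0.3, -0.0]
grip_width: 0.998
```

```bash
python3 - <<'E'
from h import *
st(); go((.452,-0.01,.2),np.pi/2+.03)
E
```

```text
t 12.75 [0.5462 0.1258 0.1907] [ 3.1302 -0.0172  1.5877] F [ 1.9326  0.2547 -0.021 ] g 0.998 q [-0.1448  0.735  -0.2516  1.6078  0.2147  0.81   -0.4631]
shift rows [-3.3512 -2.4077 -0.3188] turn [ 0.1149 -0.1712 -0.132 ]
```

Call:
drive_tool:
  commands:
    - [[0.12,-0.17,0],[-0.8,-0.58,0],0]
    - [[0,0,0],[-0.8,-0.58,-0.1],0]
    - [[0,0,0],[-0.8,-0.6,-0.1],0]
    - [[0,0,0],[-0.7,-0.5,-0.1],0]
    - [[0,0,0],[0,0,0],0]

```text
time: 13.17
ee_pos: [0.4494, -0.0105, 0.2018]
tcp_rot: [-3.138, 0.004, 1.572]
wrist_force: [-0.3, 0.2, 0.1]
grip_width: 1.001
```

```bash
python3 - <<'E'
from h import *
st(); snap('wrist','w4')
E
```

```text
t 13.17 [ 0.4494 -0.0105  0.2018] [-3.138   0.0042  1.5716] F [-0.2795  0.2392  0.1496] g 1.001 q [ 0.1059  0.5839 -0.2619  1.954   0.2483  0.6385 -0.3148]
```

View pics/w4.png

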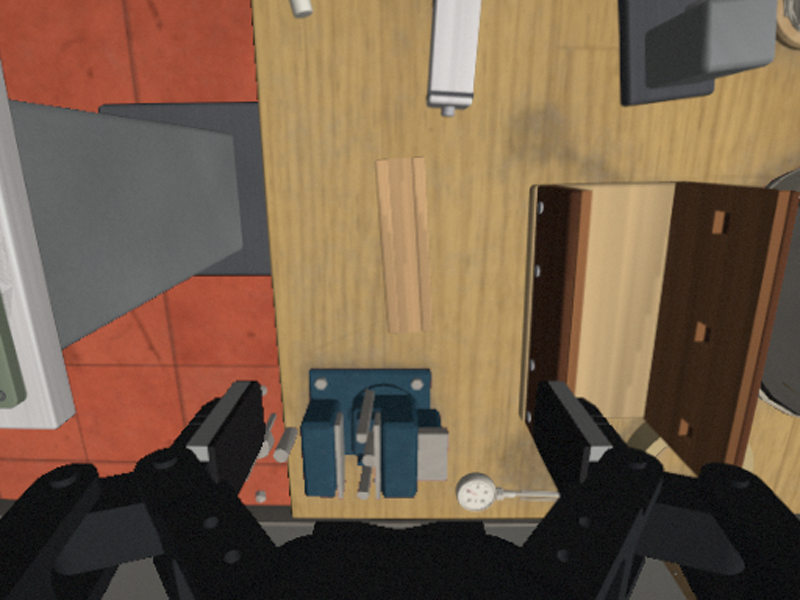

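```bash
python3 - <<'E'
from h import *
c=load('w4'); f=1/1.5625
def p(l,z,n):
    P=px2w(c,np.array(l)*f,z)[:,:2]; print(n,P.tolist(),P.mean(0))
p([(377,159),(424,157),(431,331),(388,332)],.032,'new')
p([(592,190),(578,418)],.078,'low in top')
p([(784,190),(736,468)],.107,'tall in top')
p([(720,222),(703,331),(685,427)],.0665,'recess')
p([(676,183)],.012,'base corner tall')
E
```

```text
new [[0.43409658413504276, 0.06423374849487705], [0.4642059545472224, 0.06552153312393491], [0.47126870017775674, -0.05316121445228374], [0.4406097296846998, -0.054013676057612814]] [0.4525 0.0056]
low in top [[0.5560713725755226, 0.048149095374569885], [0.564856464147604, -0.09595217638024925]] [ 0.5605 -0.0239]
tall in top [[0.6430335886651161, 0.05109968413834414], [0.6543912669485639, -0.1139992421333515]] [ 0.6487 -0.0314]
recess [[0.6408253686601202, 0.029655342284084937], [0.6437954242724933, -0.039978247827547456], [0.6454217740356676, -0.11042176138732412]] [ 0.6433 -0.0402]
base corner tall [[0.6417600477301546, 0.04978471551604727]] [0.6418 0.0498]
```

```bash
python3 - <<'E'
from h import *
go((.4525,.0056,.006),1.628)
E
```

```text
shift rows [0.3593 0.0485 4.8906] turn [-0.0239  0.0271 -0.5499]
```

Call:
drive_tool:
  commands:
    - [[0,0,-0.55],[0.2,0.05,0.6],0]
    - [[0,0,0],[0.1,0,0.9],0]
    - [[0,0,0],[0,0,0.9],0]
    - [[0,0,0],[0,0,0.9],0]
    - [[0,0,0],[0,0,0.7],0]
    - [[0,0,0],[0,0,0.3],0]
    - [[0,0,0],[0,0,0],0]

```text
time: 13.8
ee_pos: [0.4575, 0.0079, 0.0227]
tcp_rot: [3.135, -0.0, 1.633]
wrist_force: [-0.1, 0.5, 0.5]
grip_width: 1.003
```

```bash
python3 - <<'E'
from h import *
st(); go((.4525,.0056,.006),1.628)
E
```

```text
t 13.80 [0.4575 0.0079 0.0227] [ 3.1349 -0.0004  1.6334] F [-0.101   0.4551  0.5254] g 1.003 q [-0.0541  0.9395 -0.059   2.0846  0.4023  0.1212 -0.4256]
shift rows [-0.0494 -0.1306  0.4168] turn [ 0.0673 -0.0044  0.054 ]
```

Call:
drive_tool:
  commands:
    - [[0.07,0,0],[-0.05,-0.15,0.25],0.3]
    - [[0,0,0],[0,0,0.15],0.3]
    - [[0,0,0],[0,0,0],0.5]
    - [[0,0,0],[0,0,0],0.5]

```text
time: 14.13
ee_pos: [0.4532, 0.0076, 0.0067]
tcp_rot: [3.141, -0.001, 1.636]
wrist_force: [0.8, 0.8, -0.2]
grip_width: 0.504
```

Call:
drive_tool:
  commands:
    - [[0,0,0],[0,0,0],1]
    - [[0,0,0],[0,0,0],1]
    - [[0,0,0],[0,0,0],1]
    - [[0,0,0],[0,0,0],1]
    - [[0,0,0],[0,0,-0.5],1]
    - [[0,0,0],[0,0,-0.9],1]
    - [[0,0,0],[0,0,-0.9],1]
    - [[0,0,0],[0,0,-0.9],1]

```text
time: 14.8
ee_pos: [0.4521, 0.0082, 0.1372]
tcp_rot: [-3.138, -0.001, 1.638]
wrist_force: [0.2, -0.1, -1.1]
grip_width: 0.36
```

Call:
drive_tool:
  commands:
    - [[0,0,0],[0,0.5,-0.9],1]
    - [[0,0,0],[0.6,0.6,-0.2],1]
    - [[0,0,0],[0.7,0.6,0],1]
    - [[0,0,0],[0.7,0.6,0],1]
    - [[0,0,0],[0.7,0.6,0],1]
    - [[0,0,0],[0.7,0.6,0],1]
    - [[0,0,0],[0,0,0],1]

```text
time: 15.38
ee_pos: [0.5884, 0.1565, 0.1951]
tcp_rot: [3.134, -0.003, 1.63]
wrist_force: [-1.7, 0.3, -2.5]
grip_width: 0.362
```

```bash
python3 - <<'E'
from h import *
st(); y=.0225; go((.6153-.1415*y,.2122+.99*y,.12),np.pi/2+.142)
E
```

```text
t 15.38 [0.5884 0.1565 0.1951] [ 3.1341 -0.0025  1.6296] F [-1.6512  0.2814 -2.5447] g 0.362 q [-0.1819  0.8052 -0.2764  1.4068  0.2433  0.955  -0.458 ]
shift rows [1.907  0.692  1.8864] turn [ 0.076  -0.0223 -0.8324]
```

Call:
drive_tool:
  commands:
    - [[0.08,0,-0.83],[0.5,0.2,0],1]
    - [[0,0,0],[0.8,0.3,0],1]
    - [[0,0,0],[0.5,0.15,0.3],1]
    - [[0,0,0],[0,0,0.6],1]
    - [[0,0,0],[0,0,0.6],1]
    - [[0,0,0],[0,0,0],1]

```text
time: 15.88
ee_pos: [0.6061, 0.2365, 0.134]
tcp_rot: [3.141, -0.003, 1.718]
wrist_force: [0.1, -0.4, -2.6]
grip_width: 0.362
```

```bash
python3 - <<'E'
from h import *
st(); y=.0225; go((.6153-.1415*y,.2122+.99*y,.07),np.pi/2+.142)
snap('wrist','w5',scale=1.2)
E
```

```text
t 15.88 [0.6061 0.2365 0.134 ] [ 3.1414 -0.0029  1.7183] F [ 0.0841 -0.3538 -2.5869] g 0.362 q [-0.3015  0.9464 -0.277   1.2861  0.2739  0.9446 -0.4816]
shift rows [-0.0768  0.1418  1.6007] turn [ 0.0014 -0.0294  0.0549]
```

View pics/w5.png

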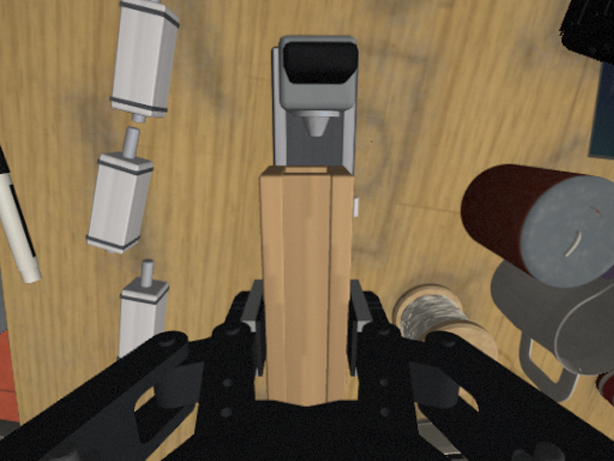

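Call:
drive_tool:
  commands:
    - [[0,0,0],[-0.08,0.17,0],1]
    - [[0,0,0],[0,0,0.6],1]
    - [[0,0,0],[-0.05,0,0.6],1]
    - [[0,0,0],[0,0,0.2],1]
    - [[0,0,0],[0,0,0],1]

```text
time: 16.35
ee_pos: [0.6179, 0.2316, 0.0876]
tcp_rot: [3.131, -0.005, 1.715]
wrist_force: [-0.5, 0.7, -1.1]
grip_width: 0.364
```

```bash
python3 - <<'E'
from h import *
st(); y=.0225; go((.6163-.1415*y,.2123+.99*y,.045),np.pi/2+.142)
E
```

```text
t 16.35 [0.6179 0.2316 0.0876] [ 3.1313 -0.0048  1.7151] F [-0.494   0.6557 -1.1088] g 0.364 q [-0.2939  1.0145 -0.2641  1.2931  0.2946  0.8602 -0.4843]
shift rows [ 0.0867 -0.119   1.0633] turn [ 0.1032 -0.048   0.0231]
```

Call:
drive_tool:
  commands:
    - [[0.1,-0.05,0],[0.09,-0.12,0.2],1]
    - [[0,0,0],[0,0,0.25],1]
    - [[0,0,0],[0,0,0],1]

```text
time: 16.6
ee_pos: [0.6136, 0.2349, 0.0723]
tcp_rot: [3.139, -0.0, 1.714]
wrist_force: [0.1, -1.2, -1.3]
grip_width: 0.363
```

```bash
python3 - <<'E'
from h import *
st(); y=.0225; go((.6163-.1415*y,.2123+.99*y,.045),np.pi/2+.142)
E
```

```text
t 16.60 [0.6136 0.2349 0.0723] [ 3.1386 -0.0001  1.7139] F [ 0.1193 -1.1509 -1.2966] g 0.363 q [-0.3052  1.0343 -0.2567  1.3027  0.2988  0.8389 -0.4978]
shift rows [-0.0065 -0.0151  0.6817] turn [ 0.0301 -0.0013  0.0114]
```

Call:
drive_tool:
  commands:
    - [[0,0,0],[0,-0.02,0.25],1]
    - [[0,0,0],[0,0,0.2],1]
    - [[0,0,0],[0,0,0.1],1]
    - [[0,0,0],[0,0,0],1]

```text
time: 16.93
ee_pos: [0.613, 0.2355, 0.0494]
tcp_rot: [3.137, -0.001, 1.714]
wrist_force: [-0.2, 0.1, -1.6]
grip_width: 0.362
```

```bash
python3 - <<'E'
from h import *
st(); y=.0225; go((.6163-.1415*y,.2123+.99*y,.045),np.pi/2+.142)
E
```

```text
t 16.93 [0.613  0.2355 0.0494] [ 3.1373 -0.0007  1.7145] F [-0.2309  0.08   -1.5771] g 0.362 q [-0.309   1.0649 -0.2492  1.3151  0.308   0.7946 -0.5063]
shift rows [-0.0235 -0.0019  0.1093] turn [ 0.0432 -0.0068  0.017 ]
```

Call:
drive_tool:
  commands:
    - [[0,0,0],[0,0,0.1],1]
    - [[0,0,0],[0,0,0.06],1]
    - [[0,0,0],[0,0,0],1]

```text
time: 17.18
ee_pos: [0.6136, 0.2357, 0.0468]
tcp_rot: [3.135, -0.001, 1.714]
wrist_force: [-1.3, -0.3, -2.9]
grip_width: 0.362
```

Call:
drive_tool:
  commands:
    - [[0,0,0],[0,0,0],0.6]
    - [[0,0,0],[0,0,0],0.4]
    - [[0,0,0],[0,0,0],0.2]
    - [[0,0,0],[0,0,0],0]
    - [[0,0,0],[0,0,-0.4],0]
    - [[0,0,0],[0,0,-0.8],0]
    - [[0,0,0],[0.3,0,-0.9],0]
    - [[0,0,0],[0.6,0,-0.4],0]

```text
time: 17.85
ee_pos: [0.6081, 0.2662, 0.1459]
tcp_rot: [3.141, 0.003, 1.708]
wrist_force: [1.2, -0.5, 0.6]
grip_width: 0.999
```

```bash
python3 - <<'E'
from h import *
st(); go((.5977,.3262,.092),np.pi/2+.142)
snap('wrist','w6',scale=1.4)
E
```

```text
t 17.85 [0.6081 0.2662 0.1459] [3.1408 0.0035 1.7084] F [ 1.2249 -0.5294  0.5625] g 0.999 q [-0.3524  0.9537 -0.2689  1.213   0.2631  1.0087 -0.5156]
shift rows [ 1.5268 -0.0532  1.3422] turn [ 0.0077  0.0346 -0.0435]
```

View pics/w6.png

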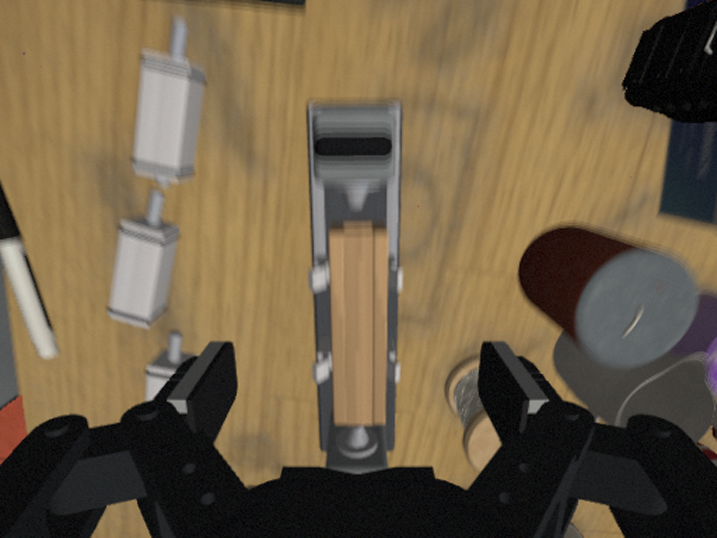

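Call:
drive_tool:
  commands:
    - [[0,0,0],[0.7,-0.03,0],0]
    - [[0,0,0],[0.7,0,0.1],0]
    - [[0,0,0],[0.1,0,0.5],0]
    - [[0,0,0],[0,0,0.5],0]
    - [[0,0,0],[0,0,0.1],0]
    - [[0,0,0],[0,0,0],0]

```text
time: 18.4
ee_pos: [0.5968, 0.339, 0.1004]
tcp_rot: [3.134, -0.005, 1.716]
wrist_force: [-0.7, -0.6, 0.5]
grip_width: 1.001
```

```bash
python3 - <<'E'
from h import *
st(); go((.5977,.3262,.094),np.pi/2+.142)
E
```

```text
t 18.40 [0.5968 0.339  0.1004] [ 3.1345 -0.0046  1.7157] F [-0.7423 -0.6086  0.5483] g 1.001 q [-0.4637  1.0402 -0.2546  1.1562  0.2656  0.9677 -0.6009]
shift rows [-0.3194 -0.0255  0.1585] turn [ 0.0711 -0.0458  0.0292]
```

Call:
drive_tool:
  commands:
    - [[0.07,-0.05,0],[-0.25,-0.02,0.1],0.3]
    - [[0,0,0],[-0.08,0,0.05],0.5]
    - [[0,0,0],[0,0,0],1]
    - [[0,0,0],[0,0,0],1]
    - [[0,0,0],[0,0,0],1]
    - [[0,0,0],[0,0,0],1]
    - [[0,0,0],[0,0,0],1]
    - [[0,0,0],[0,0,0],1]

```text
time: 19.07
ee_pos: [0.5989, 0.3223, 0.0966]
tcp_rot: [-3.141, 0.001, 1.713]
wrist_force: [0.3, 1.5, -5.2]
grip_width: 0.33
```

Call:
drive_tool:
  commands:
    - [[0,0,0],[-0.2,0,0],1]
    - [[0,0,0],[-0.2,0,0],1]
    - [[0,0,0],[-0.2,0,0],1]
    - [[0,0,0],[0,0,0],1]

```text
time: 19.4
ee_pos: [0.6023, 0.2989, 0.0966]
tcp_rot: [3.141, -0.002, 1.714]
wrist_force: [0.3, -4.0, -4.8]
grip_width: 0.331
```

Call:
drive_tool:
  commands:
    - [[0,0,0],[-0.2,0,0],1]
    - [[0,0,0],[-0.15,0,0],1]
    - [[0,0,0],[0,0,0],1]

```text
time: 19.65
ee_pos: [0.6043, 0.2848, 0.0966]
tcp_rot: [3.141, -0.003, 1.714]
wrist_force: [0.4, -0.9, -4.9]
grip_width: 0.332
```

Call:
drive_tool:
  commands:
    - [[0,0,0],[-0.1,0,0],1]
    - [[0,0,0],[0,0,0],1]

```text
time: 19.82
ee_pos: [0.6049, 0.2808, 0.0966]
tcp_rot: [3.141, -0.003, 1.714]
wrist_force: [1.3, -3.0, -3.8]
grip_width: 0.328
```

Call:
drive_tool:
  commands:
    - [[0,0,0],[-0.1,0,0],1]
    - [[0,0,0],[0,0,0],1]

```text
time: 19.98
ee_pos: [0.6054, 0.2772, 0.0966]
tcp_rot: [3.141, -0.003, 1.715]
wrist_force: [1.0, -3.6, -4.7]
grip_width: 0.328
```

Call:
drive_tool:
  commands:
    - [[0,0,0],[-0.1,0,0],1]
    - [[0,0,0],[0,0,0],1]

```text
time: 20.15
ee_pos: [0.6058, 0.2749, 0.0966]
tcp_rot: [3.14, -0.005, 1.716]
wrist_force: [0.8, -4.2, -5.4]
grip_width: 0.327
```

Call:
drive_tool:
  commands:
    - [[0,0,0],[-0.1,0,0],1]
    - [[0,0,0],[0,0,0],1]

```text
time: 20.32
ee_pos: [0.6059, 0.2744, 0.0966]
tcp_rot: [3.139, -0.011, 1.718]
wrist_force: [3.5, -5.4, -6.5]
grip_width: 0.324
```

Call:
drive_tool:
  commands:
    - [[0,0,0],[-0.25,0,0],1]
    - [[0,0,0],[0,0,0],1]

```text
time: 20.48
ee_pos: [0.6063, 0.2721, 0.0967]
tcp_rot: [3.136, -0.023, 1.722]
wrist_force: [3.3, -4.6, -6.0]
grip_width: 0.32
```

Call:
drive_tool:
  commands:
    - [[0,0,0],[0,0,0],0.5]
    - [[0,0,0],[0,0,0],0.3]
    - [[0,0,0],[0,0,0],0]
    - [[0,0,0],[0,0,0],0]
    - [[0,0,0],[0,0,-0.4],0]
    - [[0,0,0],[0,0,-0.8],0]
    - [[0,0,0],[-0.5,0,-0.9],0]
    - [[0,0,0],[0,0,0],0]

```text
time: 21.15
ee_pos: [0.6092, 0.2482, 0.1834]
tcp_rot: [3.138, -0.019, 1.723]
wrist_force: [1.6, -1.2, 1.5]
grip_width: 1.003
```

```bash
python3 - <<'E'
from h import *
st(); 
snap('wrist','w7',scale=1.5)
E
```

```text
t 21.15 [0.6092 0.2482 0.1834] [ 3.1377 -0.0186  1.7231] F [ 1.6422 -1.2234  1.4927] g 1.003 q [-0.304   0.9    -0.2991  1.2097  0.2494  1.0576 -0.4634]
```

View pics/w7.png

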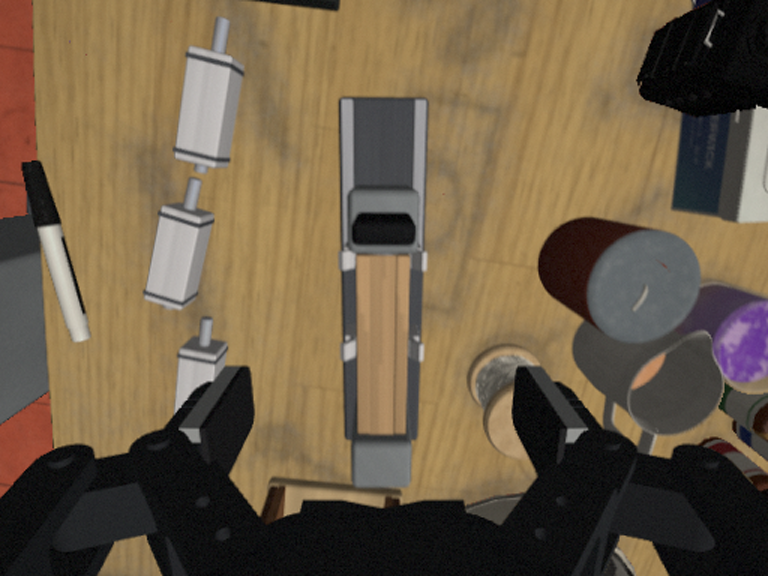

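```bash
python3 - <<'E'
from h import *
a=px2w(load('w2'),np.array([(379,42)])/1.5625,.08)[0];b=px2w(load('w7'),np.array([(384,187)])/1.5,.08)[0]
u=np.array([-.1415,.99,0]); o=np.array([.6153,.2122,0])
print((a-o)@u,(b-o)@u,(a-b)@u)
a=px2w(load('w2'),np.array([(382,136)])/1.5625,.072)[0];b=px2w(load('w7'),np.array([(386,250)])/1.5,.072)[0]
print((a-o)@u,(b-o)@u)
# grip top front edges
a=px2w(load('w7'),np.array([(357,254),(409,254),(407,434),(358,435)])/1.5,.071);print((a-o)@u,(a-o)@np.array([.99,.1415,0]))
a=px2w(load('w7'),np.array([(353,440),(412,440)])/1.5,.08);print('head',(a-o)@u)
E
```

```text
0.14148097014046512 0.0957712583985529 0.04570971174191222
0.10507369145924146 0.05986621290470523
[ 0.0572  0.0575 -0.0624 -0.0634] [-0.0164  0.0138  0.0158 -0.0163]
head [-0.0611 -0.0607]
```

```bash
python3 - <<'E'
from h import *
c=load('w7')
for n,l in dict(A=[(221,20),(201,170)],B=[(195,180),(170,306)]).items():
    t,s=px2w(c,np.array(l)/1.5,.014)[:,:2]; d=t-s; print(n,t,s,np.linalg.norm(d),t-d*57/98,np.arctan2(d[1],d[0]))
c=load('w1')
for n,l in dict(A=[(203,16),(193,147)],B=[(187,159),(170,271)],C=[(203,282),(193,384)]).items():
    t,s=px2w(c,np.array(l)/1.5625,.014)[:,:2]; d=t-s; print(n,t,s,np.linalg.norm(d),t-d*57/98,np.arctan2(d[1],d[0]))
go((.483,.10,.2),np.pi/2)
E
```

```text
A [0.484  0.3906] [0.4767 0.2965] 0.09442878997140754 [0.4798 0.3359] 1.492647271693083
B [0.4729 0.2892] [0.4583 0.1955] 0.09485430029358534 [0.4644 0.2347] 1.4161199836767924
A [0.4852 0.3899] [0.4783 0.2967] 0.09344040585791204 [0.4812 0.3357] 1.4964662826083197
B [0.4735 0.2871] [0.4581 0.1945] 0.09388629881003978 [0.4645 0.2333] 1.4067404115079225
C [0.4863 0.1883] [0.4765 0.0914] 0.09738819397974789 [0.4806 0.1319] 1.4698359487506092
shift rows [-3.225  -3.6559 -0.5509] turn [-0.0068 -0.1971  1.5412]
```

```bash
python3 - <<'E'
from h import *
f=1/1.5625
def tri(u,v):
    cs=cam('side');ct=cam('top')
    a=px2w(ct,np.array([u])*f,0)[0];b=px2w(cs,np.array([v])*f,0)[0]
    d1=a-ct[3];d2=b-cs[3]; A=np.c_[d1,-d2]; s=np.linalg.lstsq(A,cs[3]-ct[3],rcond=None)[0]
    print(ct[3]+d1*s[0],cs[3]+d2*s[1])
tri((494,176),(330,212))
E
```

```text
[ 0.7698 -0.0178  0.1774] [ 0.7689 -0.0179  0.1771]
```

Call:
drive_tool:
  commands:
    - [[0,-0.2,0.8],[-0.6,-0.6,0],0]
    - [[0,0,0.8],[-0.6,-0.7,-0.1],0]
    - [[0,0,0.7],[-0.6,-0.7,-0.1],0]
    - [[0,0,0],[-0.6,-0.7,-0.1],0]
    - [[0,0,0],[-0.5,-0.6,0],0]
    - [[0,0,0],[-0.2,-0.3,0],0]
    - [[0,0,0],[0,0,0],0]

```text
time: 21.78
ee_pos: [0.4561, 0.1205, 0.1893]
tcp_rot: [-3.139, 0.003, 1.481]
wrist_force: [-0.4, -0.1, -0.4]
grip_width: 0.996
```

```bash
python3 - <<'E'
from h import *
st(); snap('wrist','w8',scale=1.5); go((.4815,.1315,.006),1.475)
E
```

```text
t 21.78 [0.4561 0.1205 0.1893] [-3.1389  0.0029  1.481 ] F [-0.4381 -0.1167 -0.4027] g 0.996 q [-0.1924  0.6294 -0.2317  1.8989  0.2297  0.6426 -0.6562]
shift rows [0.3237 0.5923 4.5794] turn [-0.0218  0.0249  0.0617]
```

View pics/w8.png

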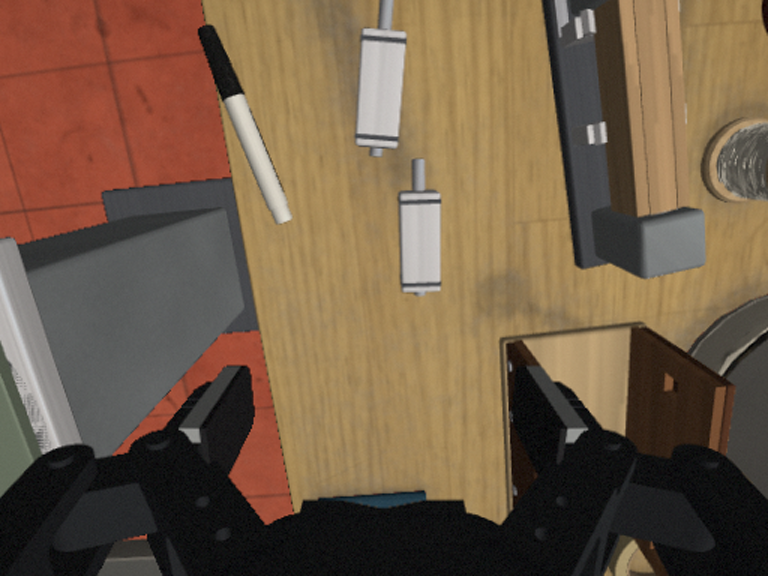

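```bash
python3 - <<'E'
from h import *
c=load('w8')
t,s=px2w(c,np.array([(419,160),(420,295)])/1.5,.014)[:,:2]; d=t-s; print(t,s,np.linalg.norm(d),t-d*57/98,np.arctan2(d[1],d[0]))
P=px2w(c,np.array([(400,203),(439,202),(440,285),(402,286)])/1.5,.028)[:,:2];print(P,P.mean(0))
q=(P[0]+P[1]-P[2]-P[3]);print(np.arctan2(q[1],q[0]))
go((.4815,.1315,.006),1.475)
E
```

```text
[0.4859 0.1882] [0.4803 0.0916] 0.09672060116530973 [0.4826 0.132 ] 1.5128140565394546
[[0.4703 0.1618]
 [0.4964 0.1602]
 [0.494  0.1023]
 [0.4672 0.1039]] [0.482  0.1321]
1.5239225069003624
shift rows [0.3237 0.5923 4.5794] turn [-0.0218  0.0249  0.0617]
```

Call:
drive_tool:
  commands:
    - [[0,0,-0.3],[0.32,0.6,0.5],0]
    - [[0,0,0],[0,0,0.9],0]
    - [[0,0,0],[0,0,0.9],0]
    - [[0,0,0],[0,0,0.9],0]
    - [[0,0,0],[0,0,0.7],0]
    - [[0,0,0],[0,0,0.2],0]
    - [[0,0,0],[0,0,0],0]

```text
time: 22.42
ee_pos: [0.4886, 0.136, 0.0169]
tcp_rot: [3.137, -0.001, 1.515]
wrist_force: [0.1, -0.0, 0.7]
grip_width: 1.0
```

```bash
python3 - <<'E'
from h import *
st(); go((.482,.132,.005),1.505)
E
```

```text
t 22.42 [0.4886 0.136  0.0169] [ 3.1371 -0.0005  1.5151] F [ 0.1437 -0.0168  0.7147] g 1.000 q [-0.2767  0.9717 -0.1077  1.9082  0.3379  0.2748 -0.719 ]
shift rows [-0.108  -0.1594  0.2978] turn [ 0.0445 -0.0056  0.1014]
```

Call:
drive_tool:
  commands:
    - [[0.05,0,0.1],[-0.11,-0.16,0.15],0.3]
    - [[0,0,0],[0,0,0.15],0.5]
    - [[0,0,0],[0,0,0],0.55]
    - [[0,0,0],[0,0,0],0.55]

```text
time: 22.75
ee_pos: [0.4843, 0.1335, 0.0073]
tcp_rot: [3.139, -0.002, 1.506]
wrist_force: [0.5, 0.1, 0.1]
grip_width: 0.465
```

Call:
drive_tool:
  commands:
    - [[0,0,0],[0,0,0],1]
    - [[0,0,0],[0,0,0],1]
    - [[0,0,0],[0,0,0],1]
    - [[0,0,0],[0,0,0],1]
    - [[0,0,0],[0,0,0],1]

```text
time: 23.17
ee_pos: [0.4866, 0.1343, 0.0103]
tcp_rot: [3.134, -0.004, 1.506]
wrist_force: [-0.4, -0.6, -1.4]
grip_width: 0.317
```

```bash
python3 - <<'E'
from h import *
st()
E
```

```text
t 23.17 [0.4866 0.1343 0.0103] [ 3.1343 -0.0038  1.5065] F [-0.38   -0.6039 -1.3905] g 0.317 q [-0.2792  0.983  -0.0976  1.9213  0.3385  0.2446 -0.7263]
```

Call:
drive_tool:
  commands:
    - [[0,0,0],[0,0,-0.4],1]
    - [[0,0,0],[0,0,-0.8],1]
    - [[0,0,0.9],[0,0,-0.9],1]
    - [[0,0,0.98],[0,0,-0.9],1]
    - [[0,0,0.98],[0,0,-0.9],1]
    - [[0,0,0.98],[0,0,-0.7],1]
    - [[0,0,0.98],[0,0,0],1]
    - [[0,0,0.98],[0,0,0],1]

```text
time: 23.83
ee_pos: [0.4839, 0.1342, 0.2033]
tcp_rot: [-3.141, -0.008, 0.906]
wrist_force: [-0.2, -0.0, -2.2]
grip_width: 0.313
```

Call:
drive_tool:
  commands:
    - [[0,0,0.98],[0,0.5,0],1]
    - [[0,0,0.98],[0,0.5,0],1]
    - [[0,0,0.98],[0.1,0.5,0],1]
    - [[0,0,0.98],[0.3,0.5,0],1]
    - [[0,0,0.98],[0.4,0.5,0],1]
    - [[0,0,0.98],[0.5,0.5,0],1]
    - [[0,0,0.98],[0.5,0.5,0],1]
    - [[0,0,0.98],[0.5,0.5,0],1]

```text
time: 24.5
ee_pos: [0.6521, 0.0363, 0.207]
tcp_rot: [-3.131, -0.007, 0.091]
wrist_force: [0.4, -0.1, -0.6]
grip_width: 0.311
```

```bash
python3 - <<'E'
from h import *
st(); go((.585,-.04,.19),.04)
E
```

```text
t 24.50 [0.6521 0.0363 0.207 ] [-3.1311 -0.0066  0.0913] F [ 0.4322 -0.0723 -0.5774] g 0.311 q [-0.1668  0.8671  0.1629  1.205  -0.1532  1.0747 -1.4678]
shift rows [-1.8478  1.7507  0.3957] turn [-0.1067 -0.0634  0.5131]
```

Call:
drive_tool:
  commands:
    - [[-0.1,-0.06,0.5],[-0.6,0.5,0],1]
    - [[0,0,0],[-0.6,0.6,0],1]
    - [[0,0,0],[-0.5,0.6,0],1]
    - [[0,0,0],[0,0,0],1]
    - [[0,0,0],[0,0,0],1]

```text
time: 24.92
ee_pos: [0.5924, -0.0414, 0.2049]
tcp_rot: [3.139, -0.007, 0.029]
wrist_force: [0.3, 0.4, -1.8]
grip_width: 0.312
```

```bash
python3 - <<'E'
from h import *
st(); snap('wrist','w9')
E
```

```text
t 24.92 [ 0.5924 -0.0414  0.2049] [ 3.1394 -0.007   0.0292] F [ 0.3112  0.3769 -1.8338] g 0.312 q [-0.0674  0.771   0.1703  1.4613 -0.1476  0.9146 -1.3967]
```

View pics/w9.png

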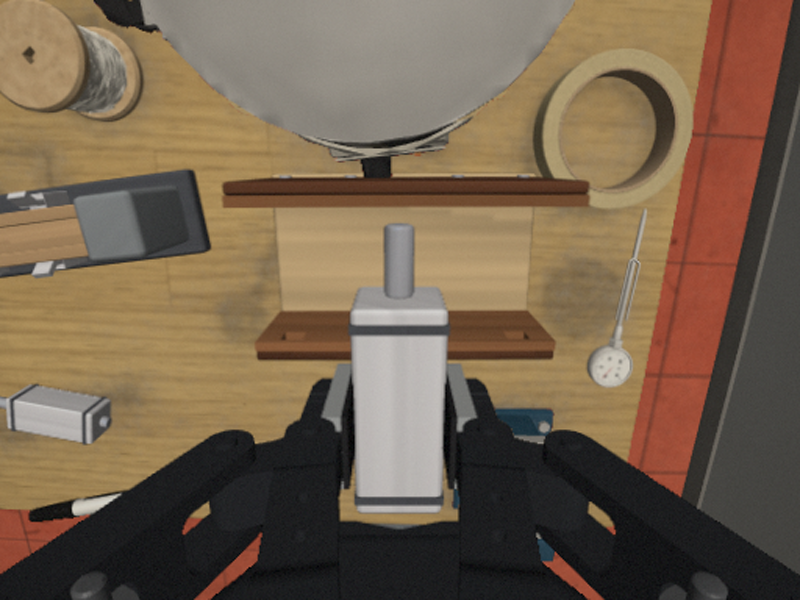

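```bash
python3 - <<'E'
from h import *
c=load('w9'); f=1/1.5625
def p(l,z,n):
    P=px2w(c,np.array(l)*f,z)[:,:2]; print(n,P.tolist(),P.mean(0)); return P
a=p([(224,207),(588,207)],.107,'tall in'); d=a[0]-a[1]; print(np.arctan2(-d[0],d[1]),np.linalg.norm(d))
a=p([(260,343),(552,343)],.078,'low in'); d=a[0]-a[1]; print(np.arctan2(-d[0],d[1]),np.linalg.norm(d))
p([(293,336),(517,336)],.0665,'low recess')
for zc in (.209,.205): p([(399,227)],zc,'tip')
p([(399,505)],.219,'rear')
s=robot.read_state();print(s['ee_pos'])
E
```

```text
tall in [[0.641411936440896, 0.04845436926948823], [0.6470148280949488, -0.13716776384369725]] [ 0.6442 -0.0444]
0.030175232316726402 0.18570667380677575
low in [[0.5561612904533852, 0.042736171891275966], [0.5613967696485522, -0.13842523177023236]] [ 0.5588 -0.0478]
0.028891487325668708 0.18123703931319057
low recess [[0.5570348698377713, 0.024676712503538735], [0.5612098698197533, -0.11936798550928823]] [ 0.5591 -0.0473]
tip [[0.6464569419219557, -0.040122027142162967]] [ 0.6465 -0.0401]
tip [[0.6459576234791158, -0.040154621185715014]] [ 0.646  -0.0402]
rear [[0.5566045842781018, -0.04282736986800477]] [ 0.5566 -0.0428]
[ 0.5923 -0.042   0.2049]
```

```bash
cat >> h.py <<'E'
def bay(i,sx,z,off=-.003):
    "TCP goal for bar middle at stand x = sx (m)"
    u=np.array([.9996,.029]);v=np.array([-.029,.9996])
    p=np.array([.6015,-.046])+v*(.072*(i-1))+u*(sx-off)
    print('goal',p,z); st(); go((*p,z),.029)
E
python3 -c "
from h import *
bay(0,-.020,.093)"
```

```text
goal [ 0.5866 -0.1185] 0.093
t 24.97 [ 0.5923 -0.042   0.2049] [ 3.1387 -0.0068  0.0286] F [ 0.2511 -1.3586 -0.8294] g 0.315 q [-0.0672  0.771   0.1711  1.4612 -0.1473  0.9149 -1.3968]
shift rows [-0.2172  1.8986  2.8018] turn [ 0.0294 -0.0681 -0.0045]
```

Call:
drive_tool:
  commands:
    - [[0,-0.07,0],[-0.2,0.6,0],1]
    - [[0,0,0],[0,0.7,0],1]
    - [[0,0,0],[0,0.6,0.3],1]
    - [[0,0,0],[0,0,0.7],1]
    - [[0,0,0],[0,0,0.7],1]
    - [[0,0,0],[0,0,0.3],1]
    - [[0,0,0],[0,0,0],1]

```text
time: 25.55
ee_pos: [0.5895, -0.1174, 0.1225]
tcp_rot: [3.14, -0.003, 0.035]
wrist_force: [0.3, 0.0, -0.9]
grip_width: 0.311
```

```bash
python3 -c "
from h import *
bay(0,-.020,.093)"
```

```text
goal [ 0.5866 -0.1185] 0.093
t 25.55 [ 0.5895 -0.1174  0.1225] [ 3.1402 -0.0031  0.035 ] F [ 0.2982  0.0267 -0.8666] g 0.311 q [ 0.0795  0.888   0.1321  1.5145 -0.15    0.7457 -1.2624]
shift rows [-0.0769  0.0225  0.7363] turn [ 0.0141 -0.0311  0.0598]
```

Call:
drive_tool:
  commands:
    - [[0,0,0.06],[-0.1,0.02,0.3],1]
    - [[0,0,0],[0,0,0.3],1]
    - [[0,0,0],[0,0,0],1]

```text
time: 25.8
ee_pos: [0.5869, -0.1167, 0.0982]
tcp_rot: [3.141, -0.004, 0.031]
wrist_force: [0.6, 0.2, -0.4]
grip_width: 0.319
```

```bash
python3 -c "
from h import *
bay(0,-.020,.093)"
```

```text
goal [ 0.5866 -0.1185] 0.093
t 25.80 [ 0.5869 -0.1167  0.0982] [ 3.1407 -0.0038  0.0313] F [ 0.5732  0.1648 -0.3907] g 0.319 q [ 0.0826  0.9192  0.1246  1.5429 -0.1566  0.6853 -1.2599]
shift rows [-0.0098  0.043   0.1292] turn [ 0.0084 -0.0379  0.0226]
```

Call:
drive_tool:
  commands:
    - [[0,0,0],[0.1,0.05,0.1],1]
    - [[0,0,0],[0.15,0,0],1]
    - [[0,0,0],[0.15,0,0],1]
    - [[0,0,0],[0,0,0],1]

```text
time: 26.13
ee_pos: [0.6054, -0.1176, 0.0958]
tcp_rot: [3.141, -0.004, 0.033]
wrist_force: [-3.2, 0.3, -3.0]
grip_width: 0.314
```

```bash
python3 -c "
from h import *
bay(0,.0015,.093)"
```

```text
goal [ 0.6081 -0.1178] 0.093
t 26.13 [ 0.6054 -0.1176  0.0958] [ 3.1409 -0.004   0.033 ] F [-3.1971  0.3268 -3.0312] g 0.314 q [ 0.0803  0.9457  0.1279  1.4711 -0.1557  0.7306 -1.2665]
shift rows [0.0675 0.0085 0.0696] turn [ 0.0072 -0.0395  0.0395]
```

Call:
drive_tool:
  commands:
    - [[0,0,0],[0.08,0,0],1]
    - [[0,0,0],[0,0,0],1]

```text
time: 26.3
ee_pos: [0.6088, -0.1174, 0.0962]
tcp_rot: [3.141, -0.003, 0.033]
wrist_force: [-4.0, 0.1, -2.5]
grip_width: 0.313
```

```bash
python3 - <<'E'
from h import *
bay(0,.0015,.060); snap('wrist','w10',crop=(100,60,412,384),scale=1.8)
E
```

```text
goal [ 0.6081 -0.1178] 0.06
t 26.30 [ 0.6088 -0.1174  0.0962] [ 3.1408 -0.0032  0.0332] F [-4.0074  0.107  -2.5275] g 0.313 q [ 0.079   0.9498  0.1292  1.4561 -0.1554  0.7424 -1.2686]
shift rows [-0.0217  0.0096  0.9059] turn [ 0.0074 -0.0316  0.0419]
```

View pics/w10.png

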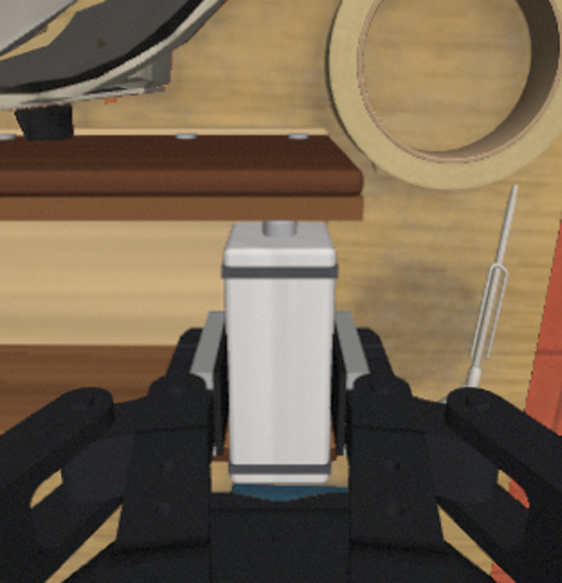

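Call:
drive_tool:
  commands:
    - [[0,0,0],[0,0,0.2],1]
    - [[0,0,0],[0,0,0.15],1]
    - [[0,0,0],[0,0,0],1]

```text
time: 26.6
ee_pos: [0.6085, -0.1175, 0.0816]
tcp_rot: [3.141, -0.004, 0.033]
wrist_force: [-3.3, -0.1, 0.1]
grip_width: 0.311
```

Call:
drive_tool:
  commands:
    - [[0,0,0],[0,0,0.15],1]
    - [[0,0,0],[0,0,0.15],1]
    - [[0,0,0],[0,0,0],1]

```text
time: 26.85
ee_pos: [0.6083, -0.1177, 0.0681]
tcp_rot: [3.141, -0.003, 0.033]
wrist_force: [-3.4, -0.3, -0.2]
grip_width: 0.313
```

```bash
python3 - <<'E'
from h import *
bay(0,.0015,.063)
E
```

```text
goal [ 0.6081 -0.1178] 0.063
t 26.85 [ 0.6083 -0.1177  0.0681] [ 3.1407 -0.0034  0.0328] F [-3.3937 -0.3027 -0.2312] g 0.313 q [ 0.083   0.9898  0.1212  1.4728 -0.1601  0.6851 -1.2643]
shift rows [-0.0056  0.0043  0.1276] turn [ 0.0087 -0.0337  0.0379]
```

Call:
drive_tool:
  commands:
    - [[0,0,0],[0,0,0.1],1]
    - [[0,0,0],[0,0,0.05],1]
    - [[0,0,0],[0,0,0],1]

```text
time: 27.1
ee_pos: [0.6084, -0.1177, 0.0612]
tcp_rot: [3.141, -0.003, 0.033]
wrist_force: [-3.2, 0.7, -0.1]
grip_width: 0.317
```

Call:
drive_tool:
  commands:
    - [[0,0,0],[-0.08,0,0],1]
    - [[0,0,0],[-0.05,0,0],1]
    - [[0,0,0],[0,0,0],1]

```text
time: 27.35
ee_pos: [0.603, -0.1178, 0.0612]
tcp_rot: [3.141, -0.004, 0.033]
wrist_force: [-2.0, -0.5, -1.9]
grip_width: 0.317
```

```bash
python3 - <<'E'
from h import *
bay(0,-.0075,.060)
E
```

```text
goal [ 0.5991 -0.1181] 0.06
t 27.35 [ 0.603  -0.1178  0.0612] [ 3.1406 -0.0042  0.0329] F [-2.0036 -0.4756 -1.8985] g 0.317 q [ 0.0857  0.9935  0.1174  1.4977 -0.1614  0.6555 -1.26  ]
shift rows [-0.0977  0.0031  0.03  ] turn [ 0.0098 -0.0418  0.0393]
```

Stub moving into the recess (force falling). Continue.

Call:
drive_tool:
  commands:
    - [[0,0,0],[-0.08,0,0.02],1]
    - [[0,0,0],[-0.05,0,0],1]
    - [[0,0,0],[0,0,0],1]

```text
time: 27.6
ee_pos: [0.5989, -0.1179, 0.061]
tcp_rot: [3.14, -0.009, 0.033]
wrist_force: [-0.6, 0.3, -1.7]
grip_width: 0.313
```

```bash
python3 - <<'E'
from h import *
bay(0,-.0075,.060)
E
```

```text
goal [ 0.5991 -0.1181] 0.06
t 27.60 [ 0.5989 -0.1179  0.061 ] [ 3.1402 -0.0085  0.0332] F [-0.638   0.3474 -1.736 ] g 0.313 q [ 0.0875  0.9875  0.1148  1.5194 -0.1621  0.6354 -1.2566]
shift rows [0.0044 0.005  0.0253] turn [ 0.0139 -0.0853  0.0417]
```

Call:
drive_tool:
  commands:
    - [[0,0,0],[0,0,0],0.6]
    - [[0,0,0],[0,0,0],0.5]
    - [[0,0,0],[0,0,0],0.45]
    - [[0,0,0],[0,0,0],0.45]
    - [[0,0,0],[0,0,-0.3],0.45]
    - [[0,0,0],[0,0,-0.7],0.4]
    - [[0,0,0],[0,0,-0.9],0]
    - [[0,0,0],[0,0,-0.9],0]

```text
time: 28.27
ee_pos: [0.5952, -0.1173, 0.173]
tcp_rot: [-3.141, 0.001, 0.033]
wrist_force: [0.3, 0.6, -0.0]
grip_width: 0.858
```

Call:
drive_tool:
  commands:
    - [[0,0,-0.9],[0,-0.5,-0.6],0]
    - [[0,0,-0.98],[-0.2,-0.6,0],0]
    - [[0,0,-0.98],[-0.1,-0.7,0],0]
    - [[0,0,-0.98],[0,-0.8,0],0]
    - [[0,0,-0.98],[0,-0.8,0],0]
    - [[0,0,-0.98],[0.1,-0.8,0],0]
    - [[0,0,-0.98],[0.2,-0.8,0],0]
    - [[0,0,-0.98],[0.3,-0.8,0],0]

```text
time: 28.93
ee_pos: [0.513, 0.1035, 0.2126]
tcp_rot: [3.123, -0.008, 0.829]
wrist_force: [0.5, 0.1, -0.1]
grip_width: 1.0
```

```bash
python3 - <<'E'
from h import *
st(); go((.45,.20,.2),1.42)
E
```

```text
t 28.93 [0.513  0.1035 0.2126] [ 3.1234 -0.0079  0.8293] F [ 0.5295  0.1244 -0.0611] g 1.000 q [-0.2489  0.6465 -0.0323  1.7182  0.0445  0.7613 -1.048 ]
shift rows [ 0.7127 -2.796   0.2712] turn [ 0.1996 -0.0234 -5.9078]
```

Call:
drive_tool:
  commands:
    - [[0.2,0,-0.98],[0.15,-0.45,0],0]
    - [[0,0,-0.98],[0.2,-0.45,0],0]
    - [[0,0,-0.98],[0.25,-0.42,0.05],0]
    - [[0,0,-0.98],[0.3,-0.4,0.05],0]
    - [[0,0,-0.98],[0.35,-0.35,0.05],0]
    - [[0,0,-0.98],[0.4,-0.3,0],0]
    - [[0,0,0],[0,0,0],0]
    - [[0,0,0],[0,0,0],0]

```text
time: 29.6
ee_pos: [0.4524, 0.2191, 0.2143]
tcp_rot: [3.133, -0.01, 1.462]
wrist_force: [0.5, -0.1, -0.5]
grip_width: 1.0
```

```bash
python3 - <<'E'
from h import *
st(); snap('wrist','w11',scale=1.5)
E
```

```text
t 29.60 [0.4524 0.2191 0.2143] [ 3.1326 -0.0096  1.4625] F [ 0.4612 -0.0629 -0.4621] g 1.000 q [-0.3924  0.6221 -0.2116  1.7785  0.1784  0.7464 -0.8036]
```

View pics/w11.png

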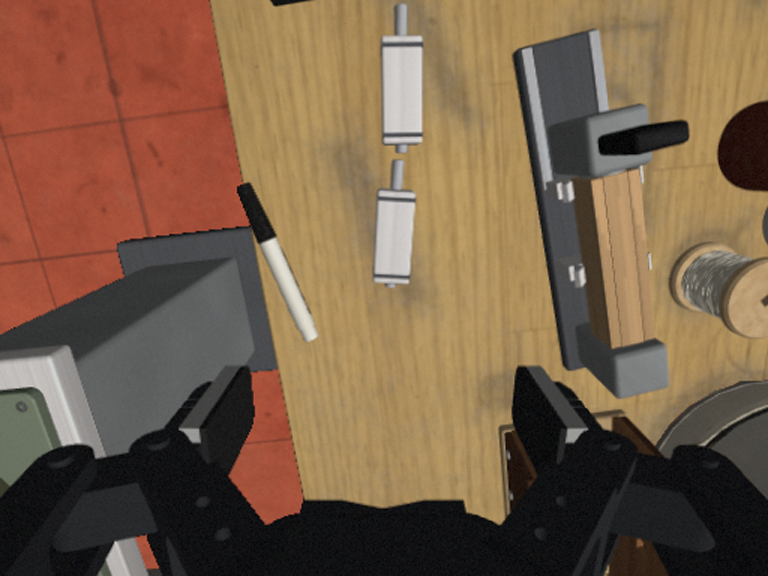

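```bash
python3 - <<'E'
from h import *
c=load('w11')
for n,l,m in (('B',[(399,160),(391,287)],[(379,198),(414,199),(409,275),(376,274)]),('A',[(401,5),(402,151)],[(383,46),(422,46),(422,137),(384,137)])):
    t,s=px2w(c,np.array(l)/1.5,.014)[:,:2]; d=t-s; print(n,np.linalg.norm(d),t-d*57/98,np.arctan2(d[1],d[0]))
    P=px2w(c,np.array(m)/1.5,.028)[:,:2]; q=(P[0]+P[1]-P[2]-P[3]);print(P.mean(0),np.arctan2(q[1],q[0]))
go((.4648,.2338,.004),1.42)
E
```

```text
B 0.0977146240224108 [0.4641 0.2335] 1.408014283633879
[0.464  0.2349] 1.4185051230292205
A 0.09622303429685758 [0.4797 0.3358] 1.4812139838181813
[0.4796 0.3338] 1.4805211769053408
shift rows [0.3418 0.2192 5.2666] turn [ 0.0885 -0.1031  0.4225]
```

Call:
drive_tool:
  commands:
    - [[0.09,-0.1,0.45],[0.33,0.2,0.5],0]
    - [[0,0,0],[0,0,0.9],0]
    - [[0,0,0],[0,0,0.9],0]
    - [[0,0,0],[0,0,0.9],0]
    - [[0,0,0],[0,0,0.9],0]
    - [[0,0,0],[0,0,0.5],0]
    - [[0,0,0],[0,0,0.1],0]
    - [[0,0,0],[0,0,0],0]

```text
time: 30.32
ee_pos: [0.4693, 0.2262, 0.0235]
tcp_rot: [3.131, -0.0, 1.395]
wrist_force: [-0.5, -0.6, -0.1]
grip_width: 1.002
```

```bash
python3 - <<'E'
from h import *
st();go((.4642,.234,.004),1.413)
E
```

```text
t 30.32 [0.4693 0.2262 0.0235] [ 3.131  -0.0002  1.3948] F [-0.4916 -0.5528 -0.0872] g 1.002 q [-0.4688  0.966  -0.085   1.8632  0.2492  0.3149 -0.9299]
shift rows [ 0.1692 -0.1647  0.486 ] turn [ 0.1058 -0.0013 -0.1817]
```

Call:
drive_tool:
  commands:
    - [[0.1,0,-0.2],[0.17,-0.17,0.2],0.3]
    - [[0,0,0],[0,0,0.25],0.5]
    - [[0,0,0],[0,0,0],0.55]
    - [[0,0,0],[0,0,0],0.55]

```text
time: 30.65
ee_pos: [0.4656, 0.235, 0.0078]
tcp_rot: [3.138, -0.003, 1.414]
wrist_force: [-1.0, 0.6, -0.1]
grip_width: 0.462
```

Call:
drive_tool:
  commands:
    - [[0,0,0],[0,0,0.05],0.6]
    - [[0,0,0],[0,0,0],1]
    - [[0,0,0],[0,0,0],1]
    - [[0,0,0],[0,0,0],1]
    - [[0,0,0],[0,0,0],1]
    - [[0,0,0],[0,0,0],1]

```text
time: 31.15
ee_pos: [0.4668, 0.2351, 0.0078]
tcp_rot: [3.135, -0.004, 1.413]
wrist_force: [0.5, -0.1, -1.5]
grip_width: 0.316
```

Call:
drive_tool:
  commands:
    - [[0,0,0],[0,0,-0.4],1]
    - [[0,0,0],[0,0,-0.8],1]
    - [[0,0,0.85],[0,0,-0.9],1]
    - [[0,0,0.9],[0,0,-0.9],1]
    - [[0,0,0.9],[0,0,-0.9],1]
    - [[0,0,0.9],[0,0,-0.7],1]
    - [[0,0,0.9],[0,0,0],1]
    - [[0,0,0.9],[0,0,0],1]

```text
time: 31.82
ee_pos: [0.4641, 0.2343, 0.2004]
tcp_rot: [-3.141, -0.006, 0.859]
wrist_force: [-0.6, -0.5, -2.2]
grip_width: 0.312
```

Call:
drive_tool:
  commands:
    - [[0,0,0.95],[0,0.6,0],1]
    - [[0,0,0.95],[0,0.8,0],1]
    - [[0,0,0.95],[0,0.85,0],1]
    - [[0,0,0.95],[0,0.85,0],1]
    - [[0,0,0.95],[0,0.85,0],1]
    - [[0,0,0.95],[0,0.85,0],1]
    - [[0,0,0.95],[0,0.85,0],1]
    - [[0,0,0.95],[0,0.85,0],1]

```text
time: 32.48
ee_pos: [0.5886, 0.0109, 0.2005]
tcp_rot: [-3.13, -0.006, 0.075]
wrist_force: [0.7, 0.2, -1.6]
grip_width: 0.316
```

```bash
python3 -c "
from h import *
bay(1,-.022,.091,-.0015)"
```

```text
goal [ 0.581  -0.0466] 0.091
t 32.48 [0.5886 0.0109 0.2005] [-3.1302 -0.0058  0.0748] F [ 0.6857  0.2298 -1.6341] g 0.316 q [-0.1489  0.7692  0.1677  1.4845 -0.1643  0.8963 -1.4212]
shift rows [-0.3133  1.4512  2.72  ] turn [-0.1156 -0.0552  0.4585]
```

Call:
drive_tool:
  commands:
    - [[-0.1,0,0.45],[-0.2,0.6,0],1]
    - [[0,0,0],[-0.1,0.6,0],1]
    - [[0,0,0],[0,0.1,0.2],1]
    - [[0,0,0],[0,0,0.5],1]
    - [[0,0,0],[0,0,0.6],1]
    - [[0,0,0],[0,0,0.3],1]
    - [[0,0,0],[0,0,0],1]

```text
time: 33.07
ee_pos: [0.5789, -0.0544, 0.1337]
tcp_rot: [3.139, -0.007, 0.009]
wrist_force: [-0.5, 0.3, -1.3]
grip_width: 0.316
```

```bash
python3 - <<'E'
from h import *
bay(1,-.022,.091,-.0015); snap('wrist','w12',scale=1.5)
E
```

```text
goal [ 0.581  -0.0466] 0.091
t 33.07 [ 0.5789 -0.0544  0.1337] [ 3.1387 -0.0066  0.0087] F [-0.5089  0.3081 -1.3046] g 0.316 q [-0.0423  0.8473  0.1599  1.5869 -0.1794  0.7149 -1.3627]
shift rows [ 0.0477 -0.1969  1.0674] turn [ 0.0291 -0.0656 -0.2029]
```

View pics/w12.png

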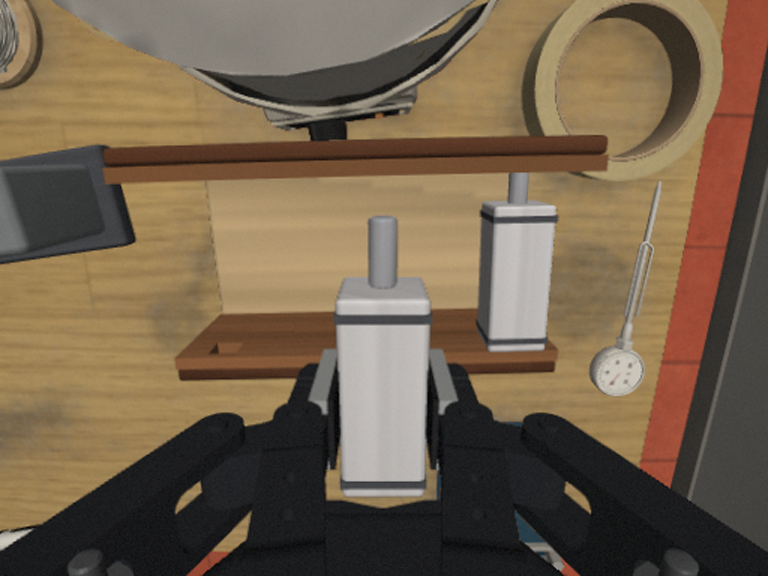

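```bash
python3 - <<'E'
from h import *
c=load('w12'); t=px2w(c,np.array([(383,219)])/1.5,.1397)[0]
s=robot.read_state(); y=s['tcp_rot'][2]; u=np.array([np.cos(y),np.sin(y)]);d=t[:2]-s['ee_pos'][:2]; print(d@u-.057, d@[u[1],-u[0]])
E
```

```text
-0.003274609367699438 0.00034816503911432267
```

Call:
drive_tool:
  commands:
    - [[0,-0.07,-0.2],[0.05,-0.2,0],1]
    - [[0,0,0],[0,0,0.4],1]
    - [[0,0,0],[0,0,0.3],1]
    - [[0,0,0],[0,0,0],1]

```text
time: 33.45
ee_pos: [0.5831, -0.0436, 0.109]
tcp_rot: [3.139, -0.003, 0.034]
wrist_force: [-1.1, 0.1, -1.7]
grip_width: 0.31
```

```bash
python3 -c "
from h import *
bay(1,-.022,.091,-.0015)"
```

```text
goal [ 0.581  -0.0466] 0.091
t 33.45 [ 0.5831 -0.0436  0.109 ] [ 3.1393 -0.0033  0.0345] F [-1.1491  0.0709 -1.652 ] g 0.310 q [-0.0538  0.8883  0.147   1.5893 -0.1799  0.6737 -1.3562]
shift rows [-0.0566  0.0715  0.4497] turn [ 0.0232 -0.0335  0.0549]
```

Call:
drive_tool:
  commands:
    - [[0,0,0.05],[-0.06,0.07,0.25],1]
    - [[0,0,0],[0,0,0.15],1]
    - [[0,0,0],[0,0,0],1]

```text
time: 33.7
ee_pos: [0.5819, -0.0452, 0.0942]
tcp_rot: [3.14, -0.005, 0.032]
wrist_force: [0.0, -0.1, -1.2]
grip_width: 0.316
```

```bash
python3 -c "
from h import *
bay(1,.0025,.091)"
```

```text
goal [ 0.607  -0.0458] 0.091
t 33.70 [ 0.5819 -0.0452  0.0942] [ 3.1397 -0.005   0.0319] F [ 0.0176 -0.1269 -1.2385] g 0.316 q [-0.0477  0.9086  0.1404  1.6047 -0.1843  0.6361 -1.3515]
shift rows [0.6255 0.0358 0.0835] turn [ 0.0188 -0.05    0.0294]
```

Call:
drive_tool:
  commands:
    - [[0,0,0],[0.1,0.04,0.1],1]
    - [[0,0,0],[0.15,0,0],1]
    - [[0,0,0],[0.15,0,0],1]
    - [[0,0,0],[0.15,0,0],1]
    - [[0,0,0],[0,0,0],1]

```text
time: 34.12
ee_pos: [0.6064, -0.0457, 0.0918]
tcp_rot: [3.14, -0.004, 0.033]
wrist_force: [-3.0, -1.4, -2.9]
grip_width: 0.313
```

```bash
python3 -c "
from h import *
bay(1,.0025,.091)"
```

```text
goal [ 0.607  -0.0458] 0.091
t 34.12 [ 0.6064 -0.0457  0.0918] [ 3.1399 -0.0042  0.0331] F [-2.9932 -1.3929 -2.9463] g 0.313 q [-0.0475  0.942   0.1463  1.509  -0.1819  0.6996 -1.3595]
shift rows [0.015  0.004  0.0204] turn [ 0.0173 -0.0418  0.0405]
```

Call:
drive_tool:
  commands:
    - [[0,0,0],[0.03,0,0.15],1]
    - [[0,0,0],[0,0,0.2],1]
    - [[0,0,0],[0,0,0],1]

```text
time: 34.37
ee_pos: [0.6077, -0.0457, 0.0769]
tcp_rot: [3.14, -0.004, 0.033]
wrist_force: [-4.5, 0.7, -3.7]
grip_width: 0.314
```

Call:
drive_tool:
  commands:
    - [[0,0,0],[0,0,0.15],1]
    - [[0,0,0],[0,0,0.15],1]
    - [[0,0,0],[0,0,0],1]

```text
time: 34.62
ee_pos: [0.6071, -0.0457, 0.0633]
tcp_rot: [3.14, -0.003, 0.033]
wrist_force: [-4.5, -0.2, -1.4]
grip_width: 0.315
```

```bash
python3 -c "
from h import *
bay(1,.0025,.060)"
```

```text
goal [ 0.607  -0.0458] 0.06
t 34.62 [ 0.6071 -0.0457  0.0633] [ 3.1399 -0.0025  0.033 ] F [-4.4589 -0.1637 -1.4369] g 0.315 q [-0.0431  0.9859  0.1371  1.5178 -0.1875  0.6481 -1.3551]
shift rows [-0.0033  0.003   0.0818] turn [ 0.0165 -0.0253  0.0397]
```

Call:
drive_tool:
  commands:
    - [[0,0,0],[0,0,0.08],1]
    - [[0,0,0],[-0.08,0,0.03],1]
    - [[0,0,0],[-0.08,0,0],1]
    - [[0,0,0],[-0.06,0,0],1]
    - [[0,0,0],[0,0,0],1]

```text
time: 35.03
ee_pos: [0.5978, -0.046, 0.0582]
tcp_rot: [3.14, -0.004, 0.033]
wrist_force: [-1.9, 0.7, -1.0]
grip_width: 0.312
```

```bash
python3 -c "
from h import *
bay(1,-.0075,.058)"
```

```text
goal [ 0.597  -0.0461] 0.058
t 35.03 [ 0.5978 -0.046   0.0582] [ 3.1399 -0.0036  0.033 ] F [-1.9216  0.6711 -0.9644] g 0.312 q [-0.0409  0.9826  0.1318  1.558  -0.1895  0.6097 -1.3496]
shift rows [-0.0193  0.002   0.0057] turn [ 0.0171 -0.0358  0.0403]
```

Call:
drive_tool:
  commands:
    - [[0,0,0],[-0.06,0,0],1]
    - [[0,0,0],[0,0,0],1]

```text
time: 35.2
ee_pos: [0.597, -0.0461, 0.059]
tcp_rot: [3.14, -0.008, 0.033]
wrist_force: [-0.5, -0.9, -1.4]
grip_width: 0.314
```

Call:
drive_tool:
  commands:
    - [[0,0,0],[0,0,0],0.6]
    - [[0,0,0],[0,0,0],0.5]
    - [[0,0,0],[0,0,0],0.5]
    - [[0,0,0],[0,0,0],0.5]
    - [[0,0,0],[0,0,-0.3],0.5]
    - [[0,0,0],[0,0,-0.7],0.5]
    - [[0,0,0],[0,0,-0.9],0.3]
    - [[0,0,0],[0,0,-0.9],0]

```text
time: 35.87
ee_pos: [0.5934, -0.0457, 0.1713]
tcp_rot: [3.14, 0.001, 0.033]
wrist_force: [0.8, 0.1, 0.1]
grip_width: 0.767
```

Call:
drive_tool:
  commands:
    - [[0,0,-0.9],[0,-0.5,-0.6],0]
    - [[0,0,-0.98],[-0.2,-0.7,0],0]
    - [[0,0,-0.98],[-0.1,-0.9,0],0]
    - [[0,0,-0.98],[0,-0.95,0],0]
    - [[0,0,-0.98],[0,-0.95,0],0]
    - [[0,0,-0.98],[0.1,-0.95,0],0]
    - [[0,0,-0.98],[0.2,-0.95,0],0]
    - [[0,0,-0.98],[0.3,-0.9,0],0]

```text
time: 36.53
ee_pos: [0.4961, 0.2117, 0.2105]
tcp_rot: [3.123, -0.009, 0.827]
wrist_force: [1.6, 1.1, 0.3]
grip_width: 1.002
```

```bash
python3 - <<'E'
from h import *
st(); go((.46,.32,.2),1.48)
E
```

```text
t 36.53 [0.4961 0.2117 0.2105] [ 3.1231 -0.0088  0.8265] F [1.5794 1.1218 0.3442] g 1.002 q [-0.474   0.6728  0.0057  1.6638  0.015   0.7904 -1.2243]
shift rows [ 1.3771 -2.5018  0.228 ] turn [ 0.2067 -0.0242 -6.5352]
```

Call:
drive_tool:
  commands:
    - [[0.2,0,-0.95],[0.2,-0.3,0],0]
    - [[0,0,-0.95],[0.25,-0.3,0],0]
    - [[0,0,-0.95],[0.3,-0.3,0.05],0]
    - [[0,0,-0.95],[0.3,-0.3,0.05],0]
    - [[0,0,-0.95],[0.35,-0.3,0.05],0]
    - [[0,0,-0.95],[0.35,-0.25,0],0]
    - [[0,0,-0.9],[0.3,-0.1,0],0]
    - [[0,0,0],[0,0,0],0]

```text
time: 37.2
ee_pos: [0.4571, 0.3319, 0.2129]
tcp_rot: [3.133, -0.011, 1.537]
wrist_force: [-1.3, 0.7, -0.6]
grip_width: 1.004
```

```bash
python3 - <<'E'
from h import *
st(); snap('wrist','w13',scale=1.5); go((.4797,.335,.004),1.482)
E
```

```text
t 37.20 [0.4571 0.3319 0.2129] [ 3.1329 -0.0107  1.5369] F [-1.2728  0.6799 -0.6173] g 1.004 q [-0.58    0.71   -0.1994  1.5616  0.1671  0.873  -0.8723]
shift rows [0.0765 0.5017 5.2312] turn [ 0.0866 -0.1047  0.4894]
```

View pics/w13.png

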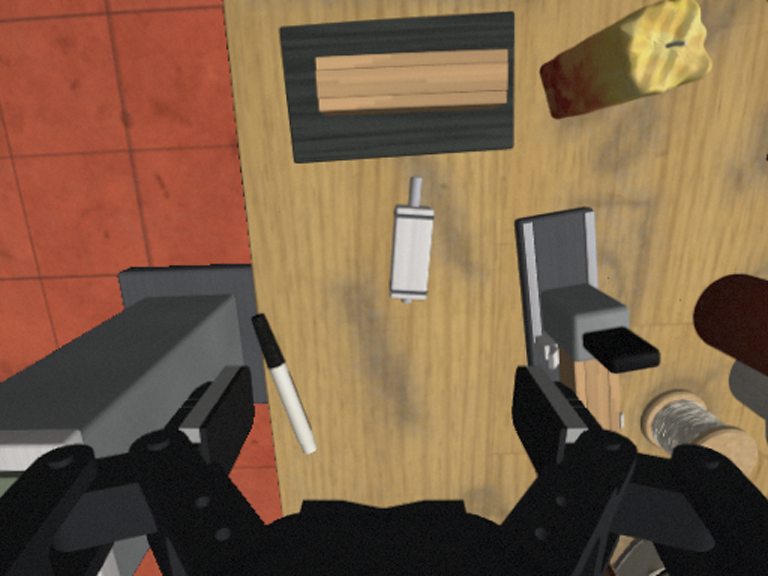

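```bash
python3 - <<'E'
from h import *
c=load('w13')
t,s=px2w(c,np.array([(416,178),(406,301)])/1.5,.014)[:,:2]; d=t-s; print(np.linalg.norm(d),t-d*57/98,np.arctan2(d[1],d[0]))
P=px2w(c,np.array([(398,215),(433,216),(427,290),(393,290)])/1.5,.028)[:,:2]; q=(P[0]+P[1]-P[2]-P[3]);print(P.mean(0),np.arctan2(q[1],q[0]))
E
```

```text
0.09613298366163689 [0.4796 0.335 ] 1.4745949651816506
[0.4806 0.3363] 1.4836824763872913
```

Call:
drive_tool:
  commands:
    - [[0.09,-0.1,0.4],[0.08,0.45,0.5],0]
    - [[0,0,0],[0,0,0.9],0]
    - [[0,0,0],[0,0,0.9],0]
    - [[0,0,0],[0,0,0.7],0]
    - [[0,0,0],[0,0,0],0]

```text
time: 37.67
ee_pos: [0.4805, 0.3296, 0.0938]
tcp_rot: [3.134, -0.001, 1.472]
wrist_force: [-0.2, -0.7, -0.3]
grip_width: 1.004
```

```bash
python3 - <<'E'
from h import *
st(); go((.4797,.335,.004),1.482)
E
```

```text
t 37.67 [0.4805 0.3296 0.0938] [ 3.1339 -0.0009  1.4717] F [-0.2348 -0.6602 -0.2893] g 1.004 q [-0.5862  0.901  -0.1446  1.6055  0.1975  0.6435 -0.9335]
shift rows [ 0.1315 -0.0503  2.245 ] turn [ 0.0773 -0.0082 -0.1033]
```

Call:
drive_tool:
  commands:
    - [[0.08,0,-0.1],[0.13,-0.05,0.5],0]
    - [[0,0,0],[0,0,0.8],0]
    - [[0,0,0],[0,0,0.5],0.2]
    - [[0,0,0],[0,0,0],0.3]

```text
time: 38.0
ee_pos: [0.4829, 0.3328, 0.0256]
tcp_rot: [3.137, -0.001, 1.471]
wrist_force: [-0.8, -0.1, -0.3]
grip_width: 0.75
```

```bash
python3 - <<'E'
from h import *
st(); go((.4797,.335,.004),1.482)
E
```

```text
t 38.00 [0.4829 0.3328 0.0256] [ 3.1365 -0.0007  1.4707] F [-0.7569 -0.0906 -0.3142] g 0.750 q [-0.5987  1.0151 -0.1225  1.6139  0.2159  0.5219 -0.9511]
shift rows [ 0.0472 -0.0871  0.5394] turn [ 0.0506 -0.0064 -0.1135]
```

Call:
drive_tool:
  commands:
    - [[0.05,0,-0.1],[0.05,-0.09,0.25],0.4]
    - [[0,0,0],[0,0,0.25],0.5]
    - [[0,0,0],[0,0,0.05],0.6]
    - [[0,0,0],[0,0,0],1]
    - [[0,0,0],[0,0,0],1]
    - [[0,0,0],[0,0,0],1]
    - [[0,0,0],[0,0,0],1]
    - [[0,0,0],[0,0,0],1]

```text
time: 38.67
ee_pos: [0.483, 0.3358, 0.0104]
tcp_rot: [3.135, -0.005, 1.476]
wrist_force: [1.0, 1.0, -1.3]
grip_width: 0.314
```

Call:
drive_tool:
  commands:
    - [[0,0,0],[0,0,-0.4],1]
    - [[0,0,0],[0,0,-0.8],1]
    - [[0,0,0.85],[0,0,-0.9],1]
    - [[0,0,0.95],[0,0,-0.9],1]
    - [[0,0,0.95],[0,0,-0.9],1]
    - [[0,0,0.95],[0,0,-0.7],1]
    - [[0,0,0.95],[0,0,0],1]
    - [[0,0,0.95],[0,0,0],1]

```text
time: 39.33
ee_pos: [0.4807, 0.3346, 0.2042]
tcp_rot: [-3.141, -0.008, 0.896]
wrist_force: [-0.4, -0.4, -1.0]
grip_width: 0.312
```

Call:
drive_tool:
  commands:
    - [[0,0,0.95],[-0.1,0.6,0],1]
    - [[0,0,0.95],[-0.1,0.9,0],1]
    - [[0,0,0.95],[-0.1,0.95,0],1]
    - [[0,0,0.95],[-0.1,0.95,0],1]
    - [[0,0,0.95],[-0.1,0.95,0],1]
    - [[0,0,0.95],[-0.1,0.95,0],1]
    - [[0,0,0.95],[-0.1,0.9,0],1]
    - [[0,0,0.95],[-0.1,0.8,0],1]

```text
time: 40.0
ee_pos: [0.5973, 0.0827, 0.2048]
tcp_rot: [-3.128, -0.008, 0.111]
wrist_force: [1.1, 0.6, -1.3]
grip_width: 0.316
```

```bash
python3 -c "
from h import *
bay(2,-.022,.093,-.002)"
```

```text
goal [0.5794 0.0254] 0.093
t 40.00 [0.5973 0.0827 0.2048] [-3.1284 -0.0084  0.111 ] F [ 1.1252  0.6364 -1.3437] g 0.316 q [-0.267   0.7848  0.1743  1.4271 -0.169   0.9352 -1.503 ]
shift rows [-0.6254  1.4121  2.7708] turn [-0.1352 -0.0787  0.8203]
```

Call:
drive_tool:
  commands:
    - [[-0.1,-0.08,0.75],[-0.5,0.5,0],1]
    - [[0,0,0],[-0.1,0.55,0],1]
    - [[0,0,0],[0,0.1,0.2],1]
    - [[0,0,0],[0,0,0.5],1]
    - [[0,0,0],[0,0,0.6],1]
    - [[0,0,0],[0,0,0.3],1]
    - [[0,0,0],[0,0,0],1]

```text
time: 40.58
ee_pos: [0.5762, 0.0224, 0.1397]
tcp_rot: [-3.141, -0.003, 0.013]
wrist_force: [-0.9, -0.2, -1.8]
grip_width: 0.312
```

```bash
python3 - <<'E'
from h import *
bay(2,-.022,.093,-.003); snap('wrist','w14',scale=1.5)
# pin tip found by darkest->bright column profile along the bar axis
im=cv2.cvtColor(np.load('pics/w14.npy'),cv2.COLOR_RGB2GRAY)
print(im[125:200:3,255].tolist())
for r in (150,158,166): print(r,im[r,235:275:2].tolist())
E
```

```text
goal [0.5804 0.0254] 0.093
t 40.58 [0.5762 0.0224 0.1397] [-3.1415 -0.0031  0.0132] F [-0.8542 -0.2174 -1.773 ] g 0.312 q [-0.1816  0.8352  0.1743  1.5959 -0.1952  0.7245 -1.475 ]
shift rows [ 0.1036 -0.074   1.1668] turn [-0.0009 -0.0307 -0.1582]
[147, 152, 155, 157, 155, 135, 162, 153, 154, 153, 153, 152, 152, 151, 150, 151, 151, 152, 149, 148, 148, 130, 155, 152, 201]
150 [160, 158, 159, 158, 159, 123, 106, 129, 141, 150, 152, 151, 149, 135, 122, 140, 156, 156, 157, 156]
158 [157, 156, 158, 158, 158, 127, 106, 129, 142, 151, 152, 150, 150, 138, 120, 139, 157, 156, 157, 158]
166 [161, 163, 163, 163, 161, 130, 108, 127, 142, 149, 152, 150, 146, 132, 112, 141, 163, 162, 160, 162]
```

```bash
python3 - <<'E'
from h import *
c=load('w14'); t=px2w(c,np.array([(255,140)]),.1433)[0]
s=robot.read_state(); y=s['tcp_rot'][2]; u=np.array([np.cos(y),np.sin(y)]);d=t[:2]-s['ee_pos'][:2]; print(d@u-.057, d@[u[1],-u[0]])
E
```

```text
-0.0008027683145011288 0.00018819240611050875
```

Call:
drive_tool:
  commands:
    - [[0,-0.03,-0.16],[0.05,-0.07,0.2],1]
    - [[0,0,0],[0,0,0.4],1]
    - [[0,0,0],[0,0,0.3],1]
    - [[0,0,0],[0,0,0],1]

```text
time: 40.97
ee_pos: [0.5807, 0.0272, 0.1059]
tcp_rot: [-3.14, -0.005, 0.035]
wrist_force: [-0.5, -0.2, -1.9]
grip_width: 0.315
```

```bash
python3 -c "
from h import *
bay(2,-.022,.093,-.002)"
```

```text
goal [0.5794 0.0254] 0.093
t 40.97 [0.5807 0.0272 0.1059] [-3.1404 -0.0054  0.0347] F [-0.4778 -0.1629 -1.9335] g 0.315 q [-0.1784  0.8891  0.155   1.6066 -0.1994  0.6561 -1.4582]
shift rows [-0.0364  0.0436  0.3224] turn [-0.0119 -0.0536  0.0571]
```

Call:
drive_tool:
  commands:
    - [[0,0,0.05],[-0.03,0.04,0.2],1]
    - [[0,0,0],[0,0,0.1],1]
    - [[0,0,0],[0,0,0],1]

```text
time: 41.22
ee_pos: [0.5805, 0.0262, 0.0945]
tcp_rot: [-3.14, -0.007, 0.031]
wrist_force: [-0.4, 0.3, -1.9]
grip_width: 0.313
```

```bash
python3 -c "
from h import *
bay(2,.002,.093,-.001)"
```

```text
goal [0.6024 0.0261] 0.093
t 41.22 [0.5805 0.0262 0.0945] [-3.14   -0.0073  0.0313] F [-0.4334  0.3137 -1.904 ] g 0.313 q [-0.1742  0.9054  0.15    1.617  -0.2038  0.6272 -1.4557]
shift rows [0.5461 0.0206 0.0404] turn [-0.0164 -0.0727  0.0227]
```

Call:
drive_tool:
  commands:
    - [[0,0,0],[0.1,0.02,0.04],1]
    - [[0,0,0],[0.15,0,0],1]
    - [[0,0,0],[0.15,0,0],1]
    - [[0,0,0],[0.08,0,0],1]
    - [[0,0,0],[0,0,0],1]

```text
time: 41.63
ee_pos: [0.6015, 0.026, 0.0939]
tcp_rot: [-3.14, -0.006, 0.032]
wrist_force: [-3.3, 0.4, -1.3]
grip_width: 0.315
```

```bash
python3 -c "
from h import *
bay(2,.002,.093,-.001)"
```

```text
goal [0.6024 0.0261] 0.093
t 41.63 [0.6015 0.026  0.0939] [-3.1398 -0.0063  0.0316] F [-3.3474  0.3729 -1.2998] g 0.315 q [-0.1704  0.9316  0.1558  1.5344 -0.2005  0.6849 -1.4609]
shift rows [ 0.022  -0.0001  0.0229] turn [-0.0178 -0.0627  0.0262]
```

Call:
drive_tool:
  commands:
    - [[0,0,0],[0.05,0,0],1]
    - [[0,0,0],[0,0,0.2],1]
    - [[0,0,0],[0,0,0.15],1]
    - [[0,0,0],[0,0,0],1]

```text
time: 41.97
ee_pos: [0.6036, 0.0261, 0.0789]
tcp_rot: [-3.14, -0.006, 0.032]
wrist_force: [-4.2, 0.1, 0.0]
grip_width: 0.315
```

Call:
drive_tool:
  commands:
    - [[0,0,0],[0,0,0.12],1]
    - [[0,0,0],[0,0,0.12],1]
    - [[0,0,0],[0,0,0],1]

```text
time: 42.22
ee_pos: [0.6032, 0.0261, 0.0678]
tcp_rot: [-3.14, -0.005, 0.032]
wrist_force: [-4.6, -0.4, -0.3]
grip_width: 0.313
```

```bash
python3 -c "
from h import *
bay(2,.002,.0615,-.001)"
```

```text
goal [0.6024 0.0261] 0.0615
t 42.22 [0.6032 0.0261 0.0678] [-3.1399 -0.0051  0.0315] F [-4.6062 -0.413  -0.3362] g 0.313 q [-0.1656  0.973   0.1465  1.5393 -0.2061  0.6393 -1.4564]
shift rows [-0.021   0.0006  0.158 ] turn [-0.0174 -0.0505  0.0252]
```

Call:
drive_tool:
  commands:
    - [[0,0,0],[0,0,0.1],1]
    - [[0,0,0],[0,0,0.06],1]
    - [[0,0,0],[-0.08,0,0],1]
    - [[0,0,0],[-0.08,0,0],1]
    - [[0,0,0],[-0.08,0,0],1]
    - [[0,0,0],[0,0,0],1]

```text
time: 42.72
ee_pos: [0.5932, 0.0258, 0.0606]
tcp_rot: [-3.14, -0.006, 0.032]
wrist_force: [-1.2, -1.0, -2.1]
grip_width: 0.317
```

```bash
python3 -c "
from h import *
bay(2,-.0075,.0605,-.001)"
```

```text
goal [0.5929 0.0258] 0.0605
t 42.72 [0.5932 0.0258 0.0606] [-3.1399 -0.0065  0.0316] F [-1.2218 -1.0215 -2.1195] g 0.317 q [-0.1648  0.9723  0.1398  1.5834 -0.2096  0.5941 -1.4512]
shift rows [-0.0071 -0.0007  0.003 ] turn [-0.0167 -0.0649  0.026 ]
```

Seat it, release, rise, and back off for a last look with the top of the bed and stand in view.

Call:
drive_tool:
  commands:
    - [[0,0,0],[-0.06,0,0],1]
    - [[0,0,0],[0,0,0],1]

```text
time: 42.88
ee_pos: [0.5936, 0.0258, 0.0615]
tcp_rot: [-3.14, -0.014, 0.032]
wrist_force: [0.2, 0.2, -1.8]
grip_width: 0.315
```

Call:
drive_tool:
  commands:
    - [[0,0,0],[0,0,0],0.6]
    - [[0,0,0],[0,0,0],0.5]
    - [[0,0,0],[0,0,0],0.5]
    - [[0,0,0],[0,0,0],0.5]
    - [[0,0,0],[0,0,-0.3],0.5]
    - [[0,0,0],[0,0,-0.7],0.5]
    - [[0,0,0],[0,0,-0.9],0.3]
    - [[0,0,0],[0,0,-0.9],0]

```text
time: 43.55
ee_pos: [0.5893, 0.0253, 0.1738]
tcp_rot: [-3.141, -0.005, 0.031]
wrist_force: [1.3, 0.1, 0.1]
grip_width: 0.765
```

Call:
drive_tool:
  commands:
    - [[0,0,0],[-0.7,0.3,-0.9],0]
    - [[0,0,0],[-0.7,0.3,-0.9],0]
    - [[0,0,0],[-0.6,0.3,-0.5],0]
    - [[0,0,0],[-0.3,0,0],0]
    - [[0,0,0],[0,0,0],0]
    - [[0,0,0],[0,0,0],0]

```text
time: 44.05
ee_pos: [0.5027, -0.0122, 0.2706]
tcp_rot: [-3.14, -0.02, 0.031]
wrist_force: [0.1, 0.0, 0.4]
grip_width: 1.001
```

```bash
python3 - <<'E'
from h import *
st(); snap('wrist','w15',scale=1); snap('top','t15'); snap('side','s15')
a=cv2.imread('pics/w15.png'); t=np.load('pics/t15.npy')[:,:,::-1]; s=np.load('pics/s15.npy')[:,:,::-1]
x=cv2.resize(a[:,:],(480,360)); y=cv2.resize(t[140:290,100:400],(480,240)); 
z=cv2.resize(s[130:290,200:350],(312,333),interpolation=cv2.INTER_CUBIC)
o=np.zeros((600,800,3),np.uint8); o[:360,:480]=x; o[360:,:480]=y; o[:333,484:796]=z
cv2.imwrite('pics/fin.png',o)
E
```

```text
t 44.05 [ 0.5027 -0.0122  0.2706] [-3.1398 -0.0197  0.0306] F [0.1186 0.0067 0.4486] g 1.001 q [-0.1582  0.5507  0.2085  1.7026 -0.1441  0.8834 -1.4303]
```

View pics/fin.png

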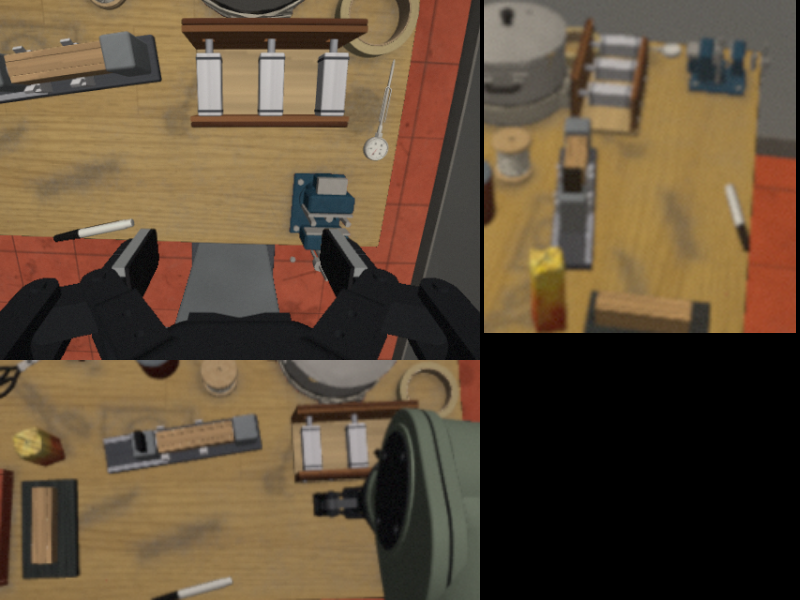

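```bash
python3 - <<'E'
from h import *
a=cv2.imread('pics/top0.png'); b=cv2.resize(np.load('pics/t15.npy'),(800,600),interpolation=cv2.INTER_CUBIC)[:,:,::-1]
T=a[285:316,278:303]
r=cv2.matchTemplate(b[260:345,240:340],T,cv2.TM_CCOEFF_NORMED); _,v,_,m=cv2.minMaxLoc(r)
x,y=m
sx=.5*(r[y,x-1]-r[y,x+1])/(r[y,x-1]-2*r[y,x]+r[y,x+1]); sy=.5*(r[y-1,x]-r[y+1,x])/(r[y-1,x]-2*r[y,x]+r[y+1,x])
d=np.array([240+x+sx-278,260+y+sy-285]); print(v,d)
c=cam('top'); p=np.array([291.,300.]); P=px2w(c,np.array([p,p+d])/1.5625,.11); print((P[0]-P[1])@np.array([-.1415,.99,0]))
E
```

```text
0.9815840125083923 [ 4.0293 -0.6957]
0.006251277681199795
```

```bash
python3 -c "
from rig import robot
print(robot.close_job())"
```

```text
the job is handed in; nothing more can be done
None
```

The job is handed in at about 44 s of the 208 s allowed. The old former lies on the slate block, the new one is between the centres, and all three guide bars are fitted.

- **Tailstock and formers:** I drew the tailstock right back to its stop and slid the old former off the headstock's centre onto the slate. I then laid the new former on the rests and slid the tailstock up until it stopped.
- **Guide bars:** All three were on the table, and each went into a bay of its own (0, 1 and 2). The spring force rose to about 4 N while pressing and fell to about 0 N once the bar was seated.

**Last checks:**
- **Pictures:** They showed all three bars seated between the boards with their pins at the tall board, and the old former within the slate's outline. The new former was in line between the stocks. The spool, tape and candles showed no sign of having been moved, judged by eye only; I did not measure them.
- **Tailstock position:** My three estimates did not agree exactly: 45.7 mm from the wrist pictures, about 47 to 47.5 mm from the top camera, and 48.4 mm from the arm's travel, which includes slip in the grip. All are inside 45 to 49 mm. The first is only 0.7 mm above the lower limit, with roughly 1.5 mm of uncertainty, so it is the least certain result.

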